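# Unload, reload and close the telescoping joining jig

## Task

Take the weight off the finished length of plaster moulding clamped in the joining jig, open the jaw by squeezing its two buttons in and sliding the sleeve back hole by hole, and stand the finished length on its foot on the cork drying board. Then lay all the short casts that are on the table end to end on the bed, on their feet, flat backs along the back fence and beads to the front, slid up to the headstock until their end faces meet, and slide the jaw up again until its sprung shoe presses the row together and both buttons have popped out through the holes. Last, set the weight back upright on the middle line of the row, and do not shift or knock over the vials and the loupe standing by.

Things in the scene. Friction and masses are not known exactly. Their poses are not given: they have to be found in the camera images.
- bed_start (a point): On the bed (the plate's top, 12 mm above the table), at the foot of the headstock's face, on the centre line of the row. The back fence is a steel bar 10 mm high above the bed, its face at x = +14 mm from here, y from -5 to 200 mm. The bed is open in front.
- headstock: Grey end block of the joining jig, fixed on its aluminium base plate (84 x 458 mm, 12 mm thick, on the table; place and yaw vary); 34 mm high above the bed; the row starts against its flat face. Origin at bed_start. Axes of all the jig's points: +y from here along the row to the jaw, +x away from the robot to the back fence, +z up.
- jaw_face (a point): Moves with the jaw's square outer sleeve (dark steel, 26 x 26 mm, axis 30 mm above the bed, sliding on a fixed inner tube): on the axis, in the plane of the relaxed shoe's face. The shoe is rubber-faced, 26 mm wide, 30 mm high, centred 11 mm below the axis. From here the grey head (27 mm wide, 13 mm above the axis) spans y 17 to 35 mm, the sleeve on to 182 mm, holes in both its sides at y 60, 85, 110, 135, 160 mm.
- jaw (a joint): Slide of the sleeve, m; grows towards the headstock, -0.012 (open) to 0.108. The relaxed shoe face stands 195 mm minus this value from the headstock. The buttons stand in the holes at 0, 0.025, 0.050, 0.075 and 0.100. Friction 1.5 N.
- shoe (a joint): How far the sprung shoe is pressed into the jaw head, m, 0 (relaxed) to 0.009; 2 N at first, then 0.8 N per mm. With the buttons in the hole that suits the row (jaw = 0.200 minus the row's length) it is pressed in 5 mm.
- buttons (a point): Fixed point on the tube axis midway between two sprung buttons of the inner tube, 255 mm from the headstock's face: brass, domed, 12 mm across, one pointing to -x, one to +x. In a hole they stand 7 mm out of the sleeve's sides and lock it. Gripping the sleeve here across x with 20 N or more presses both flush; sliding along y with that grip (10 to 15 N at first) frees it up to the next hole, 25 mm on.
- button_front (a joint): Front button, m: 0 popped right out, 0.007 flush with the sleeve's outside, 0.009 under the sleeve's wall (between holes). Its spring gives 1 to 4 N.
- button_back (a joint): Back button, as button_front.
- weight_mid (a point): Brass-coloured round conservation weight, 49 mm high, 0.35 kg, its body 49 mm across and 31 mm high with a knob 18 mm across on top (31 to 49 mm). Point on its axis half-way up (24.5 mm above its foot); z up. It starts on top of the joined length.
- joined_mid (a point): The finished length that starts clamped in the jig: a plaster moulding like the casts (same profile) but 100 mm long (its y axis), 180 g. Point at the centre of its upright body, half-way up (20 mm); z up.
- board_top (a point): Cork drying board with a white paper top, 130 x 130 x 9 mm, fixed, to the left of the jig. Point at the middle of its top, 9 mm above the table; x and y along its sides.
- cast_a_mid (a point): White plaster cast of a picture-frame moulding, 50 mm long (its y axis), with flat sawn ends: plain upright body 28 mm deep (x) and 40 mm high, and along the foot of its front (-x) a beaded ledge that stands 8 mm further out and is 15 mm high with the beads. Its back (+x) is flat. 90 g. Point at the centre of the body, half-way up (20 mm); z up. May be absent.
- cast_a_beads (a point): Middle of the beads of cast_a, 18 mm in front (-x) of the body's centre plane and 10 mm above its foot. Absent with the cast.
- cast_b_mid (a point): White plaster cast of a picture-frame moulding, 50 mm long (its y axis), with flat sawn ends: plain upright body 28 mm deep (x) and 40 mm high, and along the foot of its front (-x) a beaded ledge that stands 8 mm further out and is 15 mm high with the beads. Its back (+x) is flat. 90 g. Point at the centre of the body, half-way up (20 mm); z up. May be absent.
- cast_b_beads (a point): Middle of the beads of cast_b, 18 mm in front (-x) of the body's centre plane and 10 mm above its foot. Absent with the cast.
- cast_c_mid (a point): White plaster cast of a picture-frame moulding, 50 mm long (its y axis), with flat sawn ends: plain upright body 28 mm deep (x) and 40 mm high, and along the foot of its front (-x) a beaded ledge that stands 8 mm further out and is 15 mm high with the beads. Its back (+x) is flat. 90 g. Point at the centre of the body, half-way up (20 mm); z up. May be absent.
- cast_c_beads (a point): Middle of the beads of cast_c, 18 mm in front (-x) of the body's centre plane and 10 mm above its foot. Absent with the cast.
- cast_d_mid (a point): White plaster cast of a picture-frame moulding, 25 mm long (its y axis), with flat sawn ends: plain upright body 28 mm deep (x) and 40 mm high, and along the foot of its front (-x) a beaded ledge that stands 8 mm further out and is 15 mm high with the beads. Its back (+x) is flat. 50 g. Point at the centre of the body, half-way up (20 mm); z up. May be absent.
- cast_d_beads (a point): Middle of the beads of cast_d, 18 mm in front (-x) of the body's centre plane and 10 mm above its foot. Absent with the cast.
- cast_e_mid (a point): White plaster cast of a picture-frame moulding, 25 mm long (its y axis), with flat sawn ends: plain upright body 28 mm deep (x) and 40 mm high, and along the foot of its front (-x) a beaded ledge that stands 8 mm further out and is 15 mm high with the beads. Its back (+x) is flat. 50 g. Point at the centre of the body, half-way up (20 mm); z up. May be absent.
- cast_e_beads (a point): Middle of the beads of cast_e, 18 mm in front (-x) of the body's centre plane and 10 mm above its foot. Absent with the cast.
- vial_0: Bystander: sample vial with black cap, 21 x 51 mm; origin under its centre.
- vial_1: Bystander: sample vial with black cap, 21 x 51 mm; origin under its centre.
- loupe: Bystander: black stand loupe, 42 x 34 mm; origin under its centre.
Things that resemble listed ones, but are neither listed nor needed, are in the scene too. Leave any turquoise look-alike of the part that bears cast_c_mid alone.

How it is judged:
On the way, in this order (a step that is already met when the one before it is completed fails the run):
1. the finished length is out of the jig ((x of joined_mid in the frame of bed_start below -0.045 m or x of joined_mid in the frame of bed_start above 0.045 m or y of joined_mid in the frame of bed_start above 0.3 m)), for 0.1 s.
2. every cast stands in a row on the bed along the fence, beads to the front (x of cast_a_mid in the frame of bed_start between -0.01 and 0.01 m and y of cast_a_mid in the frame of bed_start between 0 and 0.2 m and z of cast_a_mid in the frame of bed_start between 0.017 and 0.023 m and x of each of cast_a_beads, cast_b_beads, cast_c_beads, cast_d_beads, cast_e_beads in the frame of bed_start below -0.008 m and angle between the y axis of each of cast_a_mid, cast_b_mid, cast_c_mid, cast_d_mid, cast_e_mid and the y axis of bed_start, either way round below 0.08 rad and angle between each of cast_a_mid, cast_b_mid, cast_c_mid, cast_d_mid, cast_e_mid's own z axis and vertical below 0.06 rad and linear speed of each of cast_a, cast_b, cast_c, cast_d, cast_e below 0.02 m/s and x of cast_b_mid in the frame of bed_start between -0.01 and 0.01 m and y of cast_b_mid in the frame of bed_start between 0 and 0.2 m and z of cast_b_mid in the frame of bed_start between 0.017 and 0.023 m and x of cast_c_mid in the frame of bed_start between -0.01 and 0.01 m and y of cast_c_mid in the frame of bed_start between 0 and 0.2 m and z of cast_c_mid in the frame of bed_start between 0.017 and 0.023 m and x of cast_d_mid in the frame of bed_start between -0.01 and 0.01 m and y of cast_d_mid in the frame of bed_start between 0 and 0.2 m and z of cast_d_mid in the frame of bed_start between 0.017 and 0.023 m and x of cast_e_mid in the frame of bed_start between -0.01 and 0.01 m and y of cast_e_mid in the frame of bed_start between 0 and 0.2 m and z of cast_e_mid in the frame of bed_start between 0.017 and 0.023 m), for 0.2 s.
3. the jaw's shoe presses the row against the headstock and both buttons have popped through (value of joint each of button_front, button_back below 0.002 m and value of joint shoe between 0.0025 and 0.0085 m and contact force between headstock and anything else above 1 N), for 0.3 s.
At the end, for the whole second after the job is handed in: Casts upright on the bed, within 4 mm of the fence and 0.08 rad of parallel, beads in front; buttons out (under 2 mm in), shoe pressed in 2.5 to 8.5 mm, over 1 N on the headstock; weight upright on the row within 14 mm of its middle line; finished length upright on the board; all at rest (all of step 3 and x of cast_a_mid in the frame of bed_start between -0.004 and 0.004 m and y of cast_a_mid in the frame of bed_start between 0 and 0.2 m and z of cast_a_mid in the frame of bed_start between 0.017 and 0.023 m and x of each of cast_a_beads, cast_b_beads, cast_c_beads, cast_d_beads, cast_e_beads in the frame of bed_start below -0.008 m and angle between the y axis of each of cast_a_mid, cast_b_mid, cast_c_mid, cast_d_mid, cast_e_mid and the y axis of bed_start, either way round below 0.08 rad and angle between each of cast_a_mid, cast_b_mid, cast_c_mid, cast_d_mid, cast_e_mid's own z axis and vertical below 0.06 rad and linear speed of each of cast_a, cast_b, cast_c, cast_d, cast_e, weight, joined below 0.02 m/s and x of cast_b_mid in the frame of bed_start between -0.004 and 0.004 m and y of cast_b_mid in the frame of bed_start between 0 and 0.2 m and z of cast_b_mid in the frame of bed_start between 0.017 and 0.023 m and x of cast_c_mid in the frame of bed_start between -0.004 and 0.004 m and y of cast_c_mid in the frame of bed_start between 0 and 0.2 m and z of cast_c_mid in the frame of bed_start between 0.017 and 0.023 m and x of cast_d_mid in the frame of bed_start between -0.004 and 0.004 m and y of cast_d_mid in the frame of bed_start between 0 and 0.2 m and z of cast_d_mid in the frame of bed_start between 0.017 and 0.023 m and x of cast_e_mid in the frame of bed_start between -0.004 and 0.004 m and y of cast_e_mid in the frame of bed_start between 0 and 0.2 m and z of cast_e_mid in the frame of bed_start between 0.017 and 0.023 m and y of weight_mid in the frame of bed_start between 0 and 0.2 m and x of weight_mid in the frame of bed_start between -0.014 and 0.014 m and z of weight_mid in the frame of bed_start between 0.061 and 0.068 m and angle between weight_mid's own z axis and vertical below 0.08 rad and x of joined_mid in the frame of board_top between -0.05 and 0.05 m and y of joined_mid in the frame of board_top between -0.05 and 0.05 m and z of joined_mid in the frame of board_top between 0.016 and 0.024 m and angle between joined_mid's own z axis and vertical below 0.1 rad); the robot touches nothing.
It fails at once if a vial or the loupe is shifted by more than 30 mm or knocked over (distance of any of vial_0, vial_1, loupe from where it was at the start of the episode above 0.03 m or angle between any of vial_0, vial_1, loupe's own z axis and vertical above 0.5 rad).
Of cast_a, cast_b, cast_c, cast_d, cast_e only 3 to 4 are there at a start; the rules pass over those that are not, and their reading is None.
At some moment in a run one of weight may be knocked a few centimetres aside while the robot is not near it.
Once in a run the grip may slacken for a moment while it holds something.
It also fails if it takes over 210 s, if anything falls off the work surface, if the arm or the gripper's body presses on something with over 40 N, if the wrist force passes 120 N, or if a joint passes its speed limit or range.

## Robot

A 6-joint arm with a two-finger parallel gripper is mounted at the origin on a cart in front of the work surface, level with it; the furniture and walls round the work are solid. World frame = base frame: x ahead of the robot, y to its left, z up, the work surface at z = 0. Lengths are in m, angles in rad, forces in N, time in s.
With the tool pointing down it reaches from about 0.35 to 0.975 m from the base axis. Payload 4.9 kg.
Tool frame: the origin (TCP) lies at the very end of the fingers, on their centre line; the grasp point (between the pads) lies behind it (manip.pinch_z is the y of the grasp point in the tool frame, in m); y points along the fingers, x is the direction in which the jaws open and shut, and the axes are right-handed (so a half turn about y gives the same grasp; the last joint's range is limited). The gripper opens to 85 mm and grips with 20 to 120 N. Pads are 22 mm wide; open, the fingers measure 114 mm over their backs; the gripper's body (76 mm by 85 mm) begins 54 mm behind the grasp point. The pads swing forward as they close: fully open they stand 13 mm farther back than shut.
Start: joints at [-1.342, 0.053, 1.613, -0, 1.476, -0.119], TCP at [0.213, -0.588, 0.231] pointing down, gripper open.
Joint ranges: [-3.01, 3.01], [-1.01, 2.22], [0.06, 2.58], [-1.02, 4.17], [0.09, 2.62], [-3.14, 3.14]. Speed limits (rad/s): [2.57, 2.57, 3.14, 3.14, 3.14, 3.14].

## Interface

Orientations are given as a unit quaternion [w, x, y, z].
In Python, from plant import manip gives the robot as it stands.
- The arm moves only by the tool drive_tool, never from a script. Its argument "motion" is a list of rows, each a list of 3 entries, a list of its own where there are three numbers: the shift along the tool's x, y, z in units of 25 mm (1.0 is 25 mm), then the turn, a rotation vector about the tool's x, y, z in units of 5 degrees (1.0 is 5 degrees), then the closure, from -1 (fully open) to 1 (shut). A call has 1 to 12 rows; each row shifts and turns the commanded pose from where the row before left it, along the tool's axes as they then stand; what a row does not reach is not made up. A row lasts 1/10 s, in which the tool goes at most 50 mm and 8.59 degrees, less where a joint would pass 70% of its speed; a pose out of reach is approached as far as the arm can. A call is refused whole if a number of a shift passes 1 or a number of a turn 1, either way. A call with a gripper value outside its range is refused whole. The fingers move at their own pace and stop on an object; the grip force is fixed at half the most. Time passes only in rows, so rows that do not move let the fingers close. It gives the time, the measured TCP pose, the force and the opening at its end, in the units of the state.
- manip.state(): the state, without advancing time (a new reading comes with each control period).
- manip.grab_frame(name): name is "side" or "top" or "wrist"; returns a dict with "img" (480x640x3 uint8, blue, green, red), "range_z" (480x640 float32, m along the optical axis (not along the pixel's ray), 0 where there is no reading), "camera_matrix" (3x3 intrinsics, pixels), "k1" (the pictures are not rectified: a ray, as slopes to the right and down, at radius r is drawn at 1 + k1 r^2 times it, then the intrinsics apply), "world_from_camera" (4x4, takes a point from camera to world coordinates); the wrist camera has in their place "T_tool_cam" (4x4, takes a point from camera to tool coordinates, whose origin is the TCP and whose axes are the tool frame's). Camera axes: x right, y down, z forward; pixel columns grow to the right and rows downward; lengths in m; the calibration is good to about 2 mm. A picture is of the moment at which its call begins: read the wrist's pose just before it.
- manip.job_done(): hands the job in, once; it reports no verdict.
The state is a dict: "time": time; "joint_pos": joint angles; "joint_vel": joint speeds; "joint_efforts": joint torques, N m; "tool_pos": TCP position; "tool_rot": TCP orientation; "contact_force": force on the tool from outside, world axes, zero at the start; "ft_torque": the same for the moment, N m; "gripper_width": opening from 0.0 (shut) to 1.0 (fully open).
Only numpy, scipy, OpenCV 4.12 (cv2) and the standard library are available. Lean on these libraries where they do the work, as an engineer would, in place of code of your own. Each camera call takes 0.05 s, during which the arm holds its last target. There are 200 camera calls.

## Working session

There is one attempt and no reset: what is moved stays moved. The work goes in short steps, Python scripts to look and compute and a tool call to move; the robot and the scene stay as the last step left them, time stands still between calls to the robot, and variables do not carry over. Pictures are saved under pics/ and viewed, about 12 in all and at most 16, crops included, and the job is handed in when it is done.

Besides the shell and the picture viewer there is one more tool, called after ">>>" as name([rows], argument=value, ...), one row to a line, values as JSON. drive_tool: Moves the arm, as the interface text tells. Its arguments: {"type":"object","properties":{"motion":{"type":"array","items":{"type":"array"}}},"required":["motion"]}

```bash
ls; mkdir -p pics
cat > h.py <<'E'
import numpy as np, cv2
from plant import manip
def cam(name):
    s=manip.state(); f=manip.grab_frame(name)
    if 'T_tool_cam' in f:
        w,x,y,z=s['tool_rot']
        from scipy.spatial.transform import Rotation as R
        T=np.eye(4);T[:3,:3]=R.from_quat([x,y,z,w]).as_matrix();T[:3,3]=s['tool_pos']
        f['W']=T@np.array(f['T_tool_cam'])
    else: f['W']=np.array(f['world_from_camera'])
    return f
def cloud(f):
    K=np.array(f['camera_matrix']);k=f['k1']
    u,v=np.meshgrid(np.arange(640.),np.arange(480.))
    xy=cv2.undistortPoints(np.stack([u.ravel(),v.ravel()],1)[:,None],K,np.array([k,0,0,0,0.])).reshape(480,640,2)
    z=f['range_z']; P=np.dstack([xy*z[...,None],z])
    P=P@f['W'][:3,:3].T+f['W'][:3,3]; P[z==0]=np.nan
    return P
E
python3 - <<'E'
from h import *
print(manip.state(), manip.pinch_z)
for n in ('side','top'):
    f=cam(n); np.save(f'/tmp/{n}.npy',cloud(f)); cv2.imwrite(f'pics/{n}0.png',f['img']); print(n,f['W'][:3,3],f['W'][:3,2])
E
```

```text
pics
{'time': 0.0, 'joint_pos': array([-1.34199780e+00,  5.33296740e-02,  1.61431758e+00, -8.10370907e-06,
        1.47604257e+00, -1.19010493e-01]), 'joint_vel': array([ 0.00153469, -0.000109  , -0.00118544,  0.00043582,  0.00024979,
        0.0002345 ]), 'joint_efforts': array([ 4.47955235e-04, -3.93677759e+01, -3.70177674e+01, -1.52782955e-04,
        6.98031407e-03,  4.09491108e-08]), 'tool_pos': array([ 0.21286902, -0.58694622,  0.23006582]), 'tool_rot': array([ 0.57946543, -0.57848021,  0.40649743, -0.40538909]), 'contact_force': array([-0.17481966, -0.05052459, -0.02446   ]), 'ft_torque': array([-0.00632626,  0.01606322, -0.01654777]), 'gripper_width': 1.0025355209404705} -0.0187
side [1.46187455 0.42541679 0.86508902] [-0.71775302 -0.24393176 -0.65217167]
top [0.53194239 0.09750318 0.98889015] [ 0.05800227  0.00699545 -0.99829194]
```

View pics/top0.png

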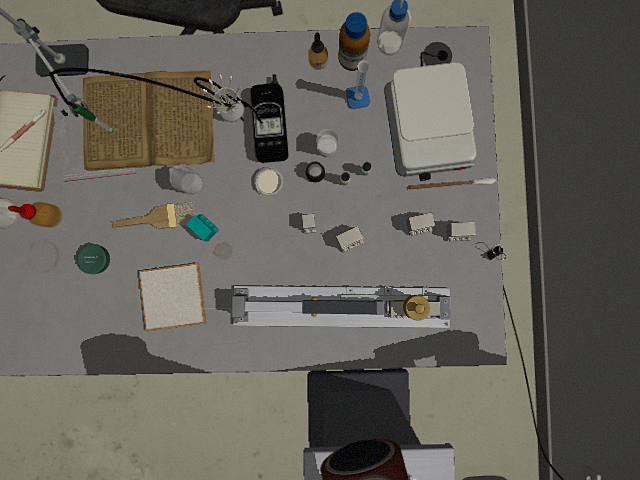

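View pics/side0.png

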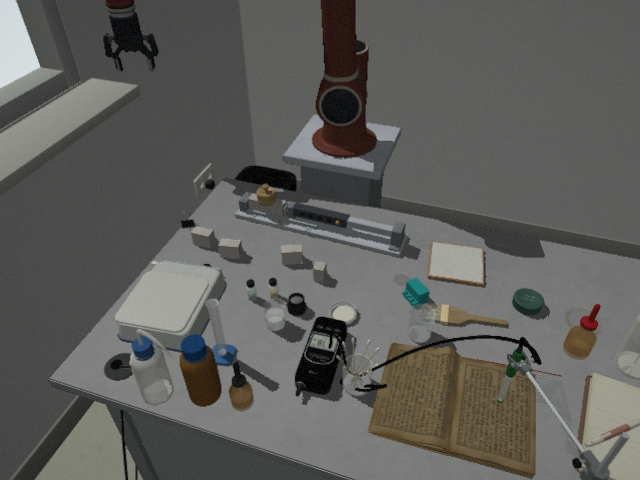

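The top view shows the jig at (232–450, 287–327), with the headstock at the right end (444,305) and the weight at (417,307). The board is at (171,296). The casts are at (308,222) (short), (349,238), (421,223) and (461,231). The vials are at (345,178) and (366,168), and the loupe at (315,171). The look-alike is the turquoise cast at (202,227), which I leave alone. Next is a close crop and measurements.

Run:
```python
from h import *
im=cv2.imread('pics/top0.png'); P=np.load('/tmp/top.npy')
a=cv2.resize(im[205:255,290:485],None,fx=4.1,fy=4.1,interpolation=cv2.INTER_CUBIC)
b=cv2.resize(im[280:332,225:460],None,fx=3.4,fy=3.4,interpolation=cv2.INTER_CUBIC)
c=np.zeros((a.shape[0]+b.shape[0],800,3),np.uint8); c[:a.shape[0],:min(800,a.shape[1])]=a[:,:800]; c[a.shape[0]:,:b.shape[1]]=b[:,:800]
cv2.imwrite('pics/crop1.png',c)
print('table z',np.nanmedian(P[345:350,230:300,2]))
def rect(m,off=(0,0)):
    p=P[m][:,:2].astype(np.float32); r=cv2.minAreaRect(p); return len(p),np.round(r[0],4),np.round(r[1],4),round(r[2],1)
for n,(u,v) in dict(d=(308,222),x=(349,238),y=(421,223),z=(461,231),turq=(202,227),vial=(345,178),vial1=(366,168),loupe=(315,171)).items():
    m=np.zeros((480,640),bool); m[v-17:v+18,u-20:u+21]=1
    z=P[...,2]
    for lo,hi in ((.033,.06),(.006,.06)):
        mm=m&(z>lo)&(z<hi)
        nn,lab=cv2.connectedComponents(mm.astype(np.uint8)); 
        if nn<2: continue
        k=np.argmax([(lab==i).sum() for i in range(1,nn)])+1; mm=lab==k
        print(n,lo,rect(mm),np.nanmedian(z[mm]).round(4))
m=np.zeros((480,640),bool); m[280:335,225:460]=1; z=P[...,2]
for lo,hi in ((.008,.016),(.017,.027),(.04,.053),(.053,.058),(.08,.11)):
    mm=m&(z>lo)&(z<hi); print('jig',lo,rect(mm),np.nanmedian(z[mm]).round(4))
m[:]=0;m[255:340,130:215]=1; mm=m&(z>.006)&(z<.013); print('board',rect(mm))
for v in (290,294,299,303,306,308,312,316,320): print(v,[(round(float(P[v,u,1])*1000),round(float(P[v,u,0])*1000),round(float(P[v,u,2])*1000)) for u in (235,270,313,350,385,389,393,397,402,417,435,440,445,449)])
```

```text
table z -5.035708197576039e-05
d 0.033 (162, array([0.6361, 0.1333]), array([0.0276, 0.0249]), 0.2) 0.0398
d 0.006 (221, array([0.632, 0.133]), array([0.0361, 0.0249]), 4.3) 0.0389
x 0.033 (331, array([0.6   , 0.0494]), array([0.028 , 0.0498]), 23.7) 0.0402
x 0.006 (435, array([0.5964, 0.0478]), array([0.0358, 0.0499]), 23.6) 0.0395
y 0.033 (337, array([ 0.6281, -0.1013]), array([0.0282, 0.0512]), 11.1) 0.0401
y 0.006 (468, array([ 0.624 , -0.1021]), array([0.0365, 0.0512]), 11.1) 0.0392
z 0.033 (339, array([ 0.6104, -0.1874]), array([0.0518, 0.0276]), 88.7) 0.04
z 0.006 (496, array([ 0.6062, -0.1873]), array([0.0518, 0.036 ]), 88.7) 0.0386
turq 0.033 (320, array([0.6281, 0.3605]), array([0.0496, 0.028 ]), 43.9) 0.0402
turq 0.006 (537, array([0.6411, 0.3731]), array([0.0869, 0.041 ]), 54.1) 0.0385
vial 0.033 (82, array([0.7242, 0.0548]), array([0.0178, 0.0189]), 1.3) 0.0498
vial 0.006 (108, array([0.7238, 0.0549]), array([0.0187, 0.0189]), 3.9) 0.0488
vial1 0.033 (85, array([0.7438, 0.0104]), array([0.0174, 0.0185]), 5.9) 0.0497
vial1 0.006 (109, array([0.7433, 0.0099]), array([0.017
[... 304 characters left out ...]
]), array([0.4471, 0.082 ]), 86.9) 0.0215
jig 0.04 (1130, array([0.4592, 0.0687]), array([0.443 , 0.0468]), 87.8) 0.0507
jig 0.053 (1279, array([0.4612, 0.0776]), array([0.4108, 0.0382]), 88.1) 0.0549
jig 0.08 (447, array([ 0.4542, -0.0784]), array([0.0472, 0.0472]), 42.9) 0.0827
board (3539, array([0.4849, 0.4305]), array([0.1306, 0.1328]), 6.2)
290 [(293, 495, 13), (219, 494, 12), (127, 491, 16), (50, 489, 17), (-25, 487, 11), (-33, 487, 13), (-42, 486, 11), (-50, 486, 11), (-60, 486, 15), (-92, 485, 13), (-130, 484, 12), (-141, 483, 11), (-152, 483, 9), (-160, 483, 11)]Traceback (most recent call last):
  File "<stdin>", line 23, in <module>
ValueError: cannot convert float NaN to integer
```

View pics/crop1.png

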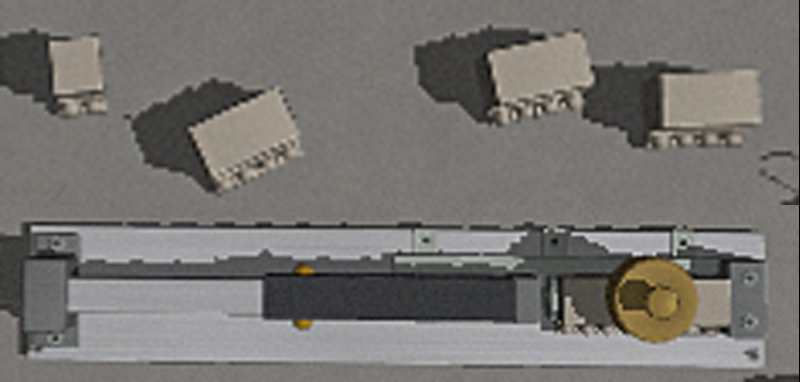

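The crop shows all four casts with their beads toward the robot (-x). The jig's brass buttons are at crop (304,270/322), the headstock face at crop x≈730 and the sleeve's front end near 263–515. I'll fit the jig frame from the cloud.

Run:
```python
from h import *
P=np.load('/tmp/top.npy'); z=P[...,2]
m=np.zeros((480,640),bool); m[280:335,225:460]=1
c=np.array([.4547,.0696]); t=np.deg2rad(2.0); ey=np.array([np.sin(t),np.cos(t)]); ex=np.array([np.cos(t),-np.sin(t)])
D=P[...,:2]-c; X=D@ex*1000; Y=D@ey*1000; Z=z*1000
# sleeve yaw fit: top surface z 54-56.5
def pr(n,mm):
    q=lambda a:np.round(np.nanpercentile(a[mm],[0.5,5,50,95,99.5]),1)
    print(n,mm.sum(),'X',q(X),'Y',q(Y),'Z',q(Z))
s=m&(Z>53)&(Z<58)&(Y>-60)
pr('sleeve',s)
for lo,hi in ((-40,0),(0,40),(40,80)): pr('sl%d'%lo,s&(Y>lo)&(Y<hi))
pr('headstock',m&(Z>43)&(Z<49)&(Y<-205)&(abs(X)<25)); pr('hs all',m&(Z>30)&(Y<-205))
f=m&(Z>20)&(Z<25)&(X>10)&(X<40); pr('fence',f)
for lo,hi in ((-200,-150),(-100,-50),(-50,0)): pr('f%d'%lo,f&(Y>lo)&(Y<hi))
pr('plate',m&(Z>9)&(Z<15))
w=m&(Z>57)&(Y<-100); pr('weight',w); pr('knob',m&(Z>100-5)); pr('wbody',m&(Z>78)&(Z<88))
pr('joined',m&(Z>48)&(Z<54)&(Y<-100))
im=cv2.imread('pics/top0.png').astype(int); br=m&(im[...,2]-im[...,0]>70)&(Y>-60); pr('buttons',br)
```

```text
sleeve 1033 X [-10.2  -9.3   2.4  14.2  20.3] Y [-59.2 -51.1  31.5 177.1 198.4] Z [53.  53.2 55.  57.3 57.9]
sl-40 223 X [-9.6 -9.3  2.6 14.7 14.9] Y [-39.2 -38.8 -21.   -2.8  -0.9] Z [53.1 53.4 55.4 57.4 58. ]
sl0 225 X [-10.   -9.7   2.3  14.3  14.4] Y [ 1.1  1.6 19.2 37.5 39.5] Z [53.1 53.5 55.2 57.3 57.8]
sl40 229 X [-10.4 -10.    1.9  14.   14.2] Y [41.4 42.3 61.5 79.6 79.9] Z [53.1 53.3 55.4 57.6 57.9]
headstock 164 X [-19.2 -17.3   3.2  23.   23.5] Y [-221.9 -221.5 -214.2 -206.5 -205.1] Z [43.6 44.2 46.3 48.6 48.9]
hs all 192 X [-19.6 -17.3   3.1  23.4  25.4] Y [-222.2 -221.5 -213.4 -206.1 -205.1] Z [42.3 42.9 46.2 48.9 50.6]
fence 362 X [14.9 16.5 21.2 25.8 33.9] Y [-198.2 -190.4  -77.   199.7  218.5] Z [20.  20.3 22.1 24.4 24.8]
f-200 47 X [15.5 15.6 19.9 24.  24. ] Y [-198.4 -197.8 -187.9 -175.3 -171.8] Z [20.1 20.2 22.2 24.  24.5]
f-100 98 X [14.8 16.8 21.1 25.4 25.5] Y [-99.9 -98.3 -76.  -53.7 -50.9] Z [20.  20.1 22.2 24.6 24.8]
f-50 101 X [16.5 16.6 20.9 25.1 25.2] Y [-49.9 -47.8 -26.9  -4.   -1.9] Z [20.3 20.5 22.2 24.3 24.8]
plate 4266 X [-41.8 -39.7 -15.8  40.   42.3] Y [-226.4 -199.1   27.4  189.4  225.3] Z [ 9.1  9.6 12.  14.4 14.9]
weight 541 X [-19.7 -15.6   5.6  25.   28.8] Y [-170.6 -166.7 -144.8 -125.3 -123.1] Z [ 58.5  72.5  82.1  99.8 101.9]
knob 72 X [-4.8 -2.7  5.  12.6 12.7] Y [-155.6 -155.  -147.6 -140.2 -139.3] Z [ 95.7  96.4  99.  101.8 103.1]
wbody 424 X [-19.8 -15.9   5.6  25.   28.8] Y [-170.7 -168.  -145.1 -127.1 -123.7] Z [78.3 79.2 81.9 84.8 86.4]
joined 314 X [-17.  -12.7   0.9  14.1  23.4] Y [-218.7 -211.9 -179.4 -102.5 -100. ] Z [48.  48.3 51.5 53.6 53.9]
buttons 16 X [-15.1 -15.    2.4  19.7  19.7] Y [51.6 51.9 55.8 59.7 59.9] Z [42.6 43.8 48.1 49.7 50.4]
```

```bash
cat > go.py <<'E'
# go.py j|w x y z(mm, z world) [tool-x yaw deg (world)] ; turn printed first, shifts along axes after the turn
import sys,numpy as np
from plant import manip
from scipy.spatial.transform import Rotation as R
O=np.array([.451,-.1296]); T=np.deg2rad(-1.75)
ex=np.array([np.cos(T),np.sin(T)]); ey=np.array([-np.sin(T),np.cos(T)])
def rep(a,s):
    p=np.array(a[1:4],float)/1000; yaw=float(a[4]) if len(a)>4 else -1.75
    if a[0]=='j': p[:2]=O+ex*p[0]+ey*p[1]
    w,x,y,z=s['tool_rot']; M=R.from_quat([x,y,z,w]).as_matrix()
    cur=np.degrees(np.arctan2(M[1,0],M[0,0])); d=(yaw-cur+90)%180-90
    ny=cur+d; c,sn=np.cos(np.radians(ny)),np.sin(np.radians(ny)); A=np.array([[c,sn,0],[0,0,-1],[-sn,c,0]])
    print('turn y units',round(-d/5,2),'tilt',np.round(np.degrees(np.arccos(-M[2,1])),2),'shift units x,y,z',np.round(A@(p-s['tool_pos'])/.025,2))
s=manip.state()
q=s['tool_pos'][:2]-O
print('t',round(s['time'],1),'tcp',np.round(s['tool_pos']*1000,1),'jig',np.round([q@ex*1e3,q@ey*1e3],1),'F',np.round(s['contact_force'],1),'w',round(s['gripper_width']*85,1),'j6',round(s['joint_pos'][5],2))
for a in ' '.join(sys.argv[1:]).split('/'):
    if a.strip(): rep(a.split(),s)
E
python3 go.py w 454.6 -78 200
```

```text
t 0.1 tcp [ 212.9 -587.   230.2] jig [-224.  -464.5] F [-0.3  0.7 -0.3] w 84.8 j6 -0.12
turn y units -13.66 tilt 0.1 shift units x,y,z [ 9.04  1.21 20.65]
```

>>> drive_tool([
  [[0,0,0],[0,-1,0],-1],
  [[0,0,0],[0,-1,0],-1],
  [[0,0,0],[0,-1,0],-1],
  [[0,0,0],[0,-1,0],-1],
  [[0,0,0],[0,-1,0],-1],
  [[0,0,0],[0,-1,0],-1],
  [[0,0,0],[0,-1,0],-1],
  [[0,0,0],[0,-1,0],-1],
  [[0,0,0],[0,-1,0],-1],
  [[0,0,0],[0,-1,0],-1],
  [[0,0,0],[0,-1,0],-1],
  [[0,0,0],[0,-1,0],-1],
])

```text
time: 1.3
tool_pos: [0.213, -0.5872, 0.2305]
tool_rot: [0.705, -0.704, 0.061, -0.061]
contact_force: [0.7, -0.2, 0.3]
gripper_width: 1.003
```

>>> drive_tool([
  [[0.5,0,0.6],[0,-1,0],-1],
  [[0.8,0,1],[0,-0.66,0],-1],
  [[0.6,0,1],[0,0,0],-1],
  [[0.6,0,1],[0,0,0],-1],
  [[0.6,0,1],[0,0,0],-1],
  [[0.6,0,1],[0,0,0],-1],
  [[0.6,0,1],[0,0,0],-1],
  [[0.6,0,1],[0,0,0],-1],
  [[0.6,0,1],[0,0,0],-1],
  [[0.6,0,1],[0,0,0],-1],
  [[0.6,0,1],[0,0,0],-1],
  [[0.6,0,1],[0,0,0],-1],
])

```text
time: 2.5
tool_pos: [0.408, -0.3053, 0.2308]
tool_rot: [0.707, -0.707, 0.011, -0.011]
contact_force: [0.7, 0.2, -0.3]
gripper_width: 1.0
```

>>> drive_tool([
  [[0.6,0,1],[0,0,0],-1],
  [[0.6,0,1],[0,0,0],-1],
  [[0.4,0,1],[0,0,0],-1],
  [[0,0,1],[0,0,0],-1],
  [[0,0.2,1],[0,0,0],-1],
  [[0,0.2,1],[0,0,0],-1],
  [[0,0,1],[0,0,0],-1],
  [[0,0,1],[0,0,0],-1],
  [[0,0,0],[0,0,0],-1],
])

```text
time: 3.4
tool_pos: [0.4536, -0.1058, 0.2207]
tool_rot: [0.707, -0.707, 0.01, -0.01]
contact_force: [1.1, 0.3, 0.8]
gripper_width: 0.998
```

```bash
python3 go.py w 454.6 -78 200/w 454.6 -78 56
python3 - <<'E'
from h import *
f=cam('wrist'); P=cloud(f); np.save('/tmp/w.npy',P); cv2.imwrite('pics/w1.png',f['img'])
from go import O,ex,ey
Z=P[...,2]*1000; D=P[...,:2]-O; X=D@ex*1e3; Y=D@ey*1e3
def pr(n,m):
    q=lambda a:np.round(np.percentile(a[m],[1,50,99]),1)
    if m.sum()>10: print(n,m.sum(),q(X),q(Y),q(Z))
pr('knob',(Z>95)&(Z<106)&(Y>0)&(Y<110)&(abs(X)<40)); pr('body',(Z>75)&(Z<88)&(Y>0)&(Y<110)&(abs(X)<40))
pr('hs',(Z>42)&(Z<49)&(Y<8)&(abs(X)<30)); pr('joined',(Z>50)&(Z<54)&(abs(X)<40)&(Y>-5)&(Y<105)); pr('fence',(Z>20)&(Z<24)&(X>5)&(X<40)&(Y>10)&(Y<180)); pr('plate',(Z>10)&(Z<14)&(abs(X)<60))
E
```

```text
t 3.4 tcp [ 453.6 -105.8  220.7] jig [ 1.8 23.9] F [1.1 0.3 0.8] w 84.8 j6 -0.36
turn y units 0.03 tilt 0.07 shift units x,y,z [0.01 0.83 1.11]
turn y units 0.03 tilt 0.07 shift units x,y,z [0.01 6.59 1.11]
t 3.5 tcp [ 453.7 -107.   220.9] jig [ 2.  22.6] F [ 0.8 -1.1 -0.1] w 85.0 j6 -0.36
knob 491 [-6.8  1.4 10.1] [42.8 51.7 59.9] [ 96.3 100.  101.8]
body 2645 [-21.5   1.4  24.5] [28.5 54.2 74.7] [80.  82.9 84.5]
hs 1095 [-23.3  -0.3  21.8] [-22.4 -10.7   0.6] [43.6 47.  48.9]
joined 1679 [-15.4  -2.1  11.9] [  1.   79.2 100.5] [51.2 52.8 54. ]
fence 1522 [13.5 18.5 23.4] [ 11.7 125.5 179.1] [20.9 22.8 23.9]
plate 9145 [-44.4 -26.1  38.9] [-26.2 115.2 195.4] [10.9 12.8 14. ]
```

>>> drive_tool([
  [[0,0,0.6],[0,0,0],-1],
  [[0,0.2,0.53],[0,0,0],-1],
  [[0,1,0],[0,0,0],-1],
  [[0,1,0],[0,0,0],-1],
  [[0,1,0],[0,0,0],-1],
  [[0,1,0],[0,0,0],-1],
  [[0,1,0],[0,0,0],-1],
  [[0,0.8,0],[0,0,0],-1],
  [[0,0.6,0],[0,0,0],-1],
  [[0,0,0],[0,0,0],-1],
])

```text
time: 4.45
tool_pos: [0.4524, -0.0793, 0.0533]
tool_rot: [0.708, -0.706, 0.013, -0.009]
contact_force: [-0.1, -1.3, -0.3]
gripper_width: 0.998
```

>>> drive_tool([
  [[0,0,0],[0,0,0],1],
  [[0,0,0],[0,0,0],1],
  [[0,0,0],[0,0,0],1],
  [[0,0,0],[0,0,0],1],
  [[0,0,0],[0,0,0],1],
  [[0,0,0],[0,0,0],1],
  [[0,0,0],[0,0,0],1],
])

```text
time: 5.15
tool_pos: [0.4558, -0.0802, 0.058]
tool_rot: [-0.707, 0.707, -0.01, 0.012]
contact_force: [-1.4, 0.0, 5.9]
gripper_width: 0.556
```

```bash
sed -i 's/\[.451,-.1296\]/[.450,-.1294]/' go.py; python3 go.py j 1.5 51.5 56/w 550 220 130/w 550 220 5
```

```text
t 5.2 tcp [455.8 -80.2  58. ] jig [ 4.3 49.4] F [-1.4  0.   5.9] w 47.2 j6 -0.3
turn y units -0.0 tilt 0.15 shift units x,y,z [-0.11  0.08  0.09]
turn y units -0.0 tilt 0.15 shift units x,y,z [ 3.4  -2.88 12.12]
turn y units -0.0 tilt 0.15 shift units x,y,z [ 3.4   2.12 12.12]
```

>>> drive_tool([
  [[0,-0.5,0],[0,0,0],1],
  [[0,-1,0],[0,0,0],1],
  [[0,-1,0],[0,0,0],1],
  [[0,-0.4,0.5],[0,0,0],1],
  [[0.3,0,1],[0,0,0],1],
  [[0.3,0,1],[0,0,0],1],
  [[0.4,0,1],[0,0,0],1],
  [[0.4,0,1],[0,0,0],1],
  [[0.4,0,1],[0,0,0],1],
  [[0.4,0,1],[0,0,0],1],
  [[0.4,0,1],[0,0,0],1],
  [[0.4,0,1],[0,0,0],1],
])

```text
time: 6.35
tool_pos: [0.5354, 0.1323, 0.1276]
tool_rot: [0.707, -0.707, 0.012, -0.01]
contact_force: [-0.6, 0.3, -2.9]
gripper_width: 0.554
```

>>> drive_tool([
  [[0.4,0,1],[0,0,0],1],
  [[0,0,1],[0,0,0],1],
  [[0,0,1],[0,0,0],1],
  [[0,0.5,0.5],[0,0,0],1],
  [[0,1,0],[0,0,0],1],
  [[0,1,0],[0,0,0],1],
  [[0,1,0],[0,0,0],1],
  [[0,0,0],[0,0,0],1],
])

```text
time: 7.15
tool_pos: [0.5439, 0.2164, 0.0351]
tool_rot: [-0.706, 0.708, -0.015, 0.007]
contact_force: [-1.8, -0.1, -4.8]
gripper_width: 0.551
```

```bash
python3 go.py w 550 220 7
```

```text
t 7.2 tcp [543.9 216.4  35.1] jig [ 83.3 348.5] F [-1.8 -0.1 -4.8] w 46.8 j6 0.28
turn y units -0.0 tilt 0.68 shift units x,y,z [0.24 1.12 0.15]
```

>>> drive_tool([
  [[0,0.5,0],[0,0,0],1],
  [[0,0.4,0],[0,0,0],1],
  [[0,0.15,0],[0,0,0],1],
  [[0,0,0],[0,0,0],1],
])

```text
time: 7.55
tool_pos: [0.5488, 0.2174, 0.0147]
tool_rot: [-0.707, 0.707, -0.011, 0.011]
contact_force: [0.3, -0.2, -4.0]
gripper_width: 0.554
```

```bash
python3 go.py w 550 220 7
```

```text
t 7.5 tcp [548.8 217.4  14.7] jig [ 88.2 349.7] F [ 0.3 -0.2 -4. ] w 47.1 j6 0.28
turn y units -0.01 tilt 0.04 shift units x,y,z [0.04 0.31 0.1 ]
```

>>> drive_tool([
  [[0,0.1,0],[0,0,0],1],
  [[0,0,0],[0,0,0],1],
  [[0,0,0],[0,0,0],1],
  [[0,0,0],[0,0,0],1],
])

```text
time: 7.95
tool_pos: [0.5493, 0.2176, 0.013]
tool_rot: [0.707, -0.707, 0.011, -0.011]
contact_force: [0.5, -0.7, -4.7]
gripper_width: 0.553
```

>>> drive_tool([
  [[0,0.1,0],[0,0,0],1],
  [[0,0,0],[0,0,0],1],
  [[0,0,0],[0,0,0],1],
])

```text
time: 8.25
tool_pos: [0.5489, 0.2175, 0.0099]
tool_rot: [-0.707, 0.707, -0.011, 0.011]
contact_force: [-0.1, 0.1, -4.1]
gripper_width: 0.551
```

>>> drive_tool([
  [[0,0.08,0],[0,0,0],1],
  [[0,0,0],[0,0,0],1],
  [[0,0,0],[0,0,0],1],
])

```text
time: 8.55
tool_pos: [0.5489, 0.2175, 0.0079]
tool_rot: [-0.707, 0.707, -0.011, 0.011]
contact_force: [-0.2, 0.0, -4.4]
gripper_width: 0.553
```

>>> drive_tool([
  [[0,0.08,0],[0,0,0],1],
  [[0,0,0],[0,0,0],1],
  [[0,0,0],[0,0,0],1],
])

```text
time: 8.85
tool_pos: [0.5492, 0.2176, 0.0061]
tool_rot: [0.707, -0.707, 0.011, -0.011]
contact_force: [-0.0, 0.1, -3.5]
gripper_width: 0.551
```

>>> drive_tool([
  [[0,0.06,0],[0,0,0],1],
  [[0,0,0],[0,0,0],1],
  [[0,0,0],[0,0,0],-1],
  [[0,0,0],[0,0,0],-1],
  [[0,0,0],[0,0,0],-1],
  [[0,0,0],[0,0,0],-1],
  [[0,-1,0],[0,0,0],-1],
  [[0,-1,0],[0,0,0],-1],
  [[0,-1,0],[0,0,0],-1],
  [[0,-1,0],[0,0,0],-1],
  [[0,0,0],[0,0,0],-1],
])

```text
time: 9.95
tool_pos: [0.552, 0.2183, 0.1093]
tool_rot: [0.708, -0.706, 0.008, -0.014]
contact_force: [0.1, -0.6, 1.6]
gripper_width: 0.999
```

```bash
python3 go.py j -0.5 255 106/j -0.5 255 24
```

```text
t 9.9 tcp [552.  218.3 109.3] jig [ 91.4 350.7] F [ 0.1 -0.6  1.6] w 84.9 j6 0.28
turn y units -0.0 tilt 0.49 shift units x,y,z [-3.67  0.13 -3.83]
turn y units -0.0 tilt 0.49 shift units x,y,z [-3.67  3.41 -3.83]
```

>>> drive_tool([
  [[-0.9,0,-0.95],[0,0,0],-1],
  [[-0.9,0,-0.95],[0,0,0],-1],
  [[-0.9,0,-0.95],[0,0,0],-1],
  [[-0.83,0,-0.95],[0,0,0],-1],
  [[0,0,0],[0,0,0],-1],
  [[0,0,0],[0,0,0],-1],
  [[0,0,0],[0,0,0],-1],
])

```text
time: 10.65
tool_pos: [0.4584, 0.1257, 0.1045]
tool_rot: [0.707, -0.707, 0.011, -0.011]
contact_force: [0.1, -0.7, 0.9]
gripper_width: 0.995
```

```bash
python3 go.py j 0.7 255 106/j 0.7 255 24
python3 - <<'E'
from h import *
f=cam('wrist'); P=cloud(f); cv2.imwrite('pics/w2.png',f['img'])
from go import O,ex,ey
Z=P[...,2]*1000; D=P[...,:2]-O; X=D@ex*1e3; Y=D@ey*1e3
m=(Z>54)&(Z<58)&(Y>215)&(Y<300)&(abs(X)<40); print(np.percentile(X[m],[1,50,99]),np.percentile(Y[m],[1,99]))
i=f['img'].astype(int); b=(i[...,2]-i[...,0]>60)&(Z>30)&(Z<52)&(abs(X)<30); print(b.sum(),np.percentile(X[b],[2,98]),np.percentile(Y[b],[2,50,98]))
E
```

```text
t 10.7 tcp [458.4 125.7 104.5] jig [  0.6 255.2] F [ 0.1 -0.7  0.9] w 84.6 j6 0.14
turn y units -0.0 tilt 0.02 shift units x,y,z [ 0.   -0.06 -0.01]
turn y units -0.0 tilt 0.02 shift units x,y,z [ 0.    3.22 -0.01]
t 10.7 tcp [458.6 125.8 104.6] jig [  0.8 255.3] F [0.2 0.2 0.3] w 84.9 j6 0.14
[-11.61291107   0.96120772  13.81103695] [215.76827783 295.91024051]
165 [-17.81457283  19.11962133] [252.00406462 255.60964947 258.90106068]
```

View pics/w2.png

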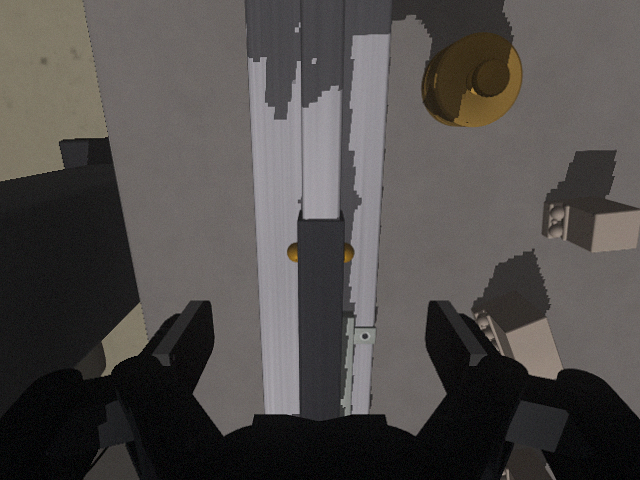

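The wrist view shows both brass buttons out at (294,253) and (348,253), and the weight standing at (475,80). All measurements agree with the frame to within 1 mm, so I'll descend and grip.

>>> drive_tool([
  [[0,1,0],[0,0,0],-1],
  [[0,1,0],[0,0,0],-1],
  [[0,0.8,0],[0,0,0],-1],
  [[0,0.4,0],[0,0,0],-1],
  [[0,0,0],[0,0,0],-1],
  [[0,0,0],[0,0,0],1],
  [[0,0,0],[0,0,0],1],
  [[0,0,0],[0,0,0],1],
  [[0,0,0],[0,0,0],1],
  [[0,0,0],[0,0,0],1],
  [[0,0,0],[0,0,0],1],
  [[0,0,0],[0,0,0],1],
])

```text
time: 11.9
tool_pos: [0.459, 0.1256, 0.026]
tool_rot: [0.707, -0.707, 0.01, -0.012]
contact_force: [-0.3, 1.0, 6.1]
gripper_width: 0.294
```

>>> drive_tool([
  [[0,0,0.25],[0,0,0],1],
  [[0,0,0.25],[0,0,0],1],
  [[0,0,0.25],[0,0,0],1],
  [[0,0,0.25],[0,0,0],1],
  [[0,0,0],[0,0,0],1],
  [[0,0,0],[0,0,0],1],
])

```text
time: 12.5
tool_pos: [0.4599, 0.1492, 0.026]
tool_rot: [-0.706, 0.708, -0.01, 0.012]
contact_force: [-1.3, -6.1, 7.2]
gripper_width: 0.299
```

```bash
python3 go.py j 0.7 280 24
```

```text
t 12.5 tcp [459.9 149.2  26. ] jig [  1.4 278.8] F [-1.3 -6.1  7.2] w 25.4 j6 0.19
turn y units -0.01 tilt 0.19 shift units x,y,z [-0.03  0.08  0.05]
```

>>> drive_tool([
  [[0,0,0.1],[0,0,0],1],
  [[0,0,0],[0,0,0],1],
  [[0,0,0],[0,0,0],1],
])

```text
time: 12.8
tool_pos: [0.4599, 0.1495, 0.026]
tool_rot: [-0.704, 0.71, -0.01, 0.011]
contact_force: [-1.5, -15.4, 8.5]
gripper_width: 0.294
```

```bash
python3 go.py j 0.7 280 24
cat > look.py <<'E'
import sys
from h import *
from go import O,ex,ey
f=cam('wrist'); P=cloud(f); n=sys.argv[-1]; cv2.imwrite(f'pics/{n}.png',f['img']); np.save(f'/tmp/{n}.npy',P)
Z=P[...,2]*1000; D=P[...,:2]-O; X=D@ex*1e3; Y=D@ey*1e3
i=f['img'].astype(int); b=(i[...,2]-i[...,0]>60)&(Z>28)&(Z<52)&(abs(X)<30)
if b.sum()>5: print('buttons',b.sum(),np.percentile(X[b],[2,98]).round(1),np.percentile(Y[b],[2,50,98]).round(1))
g=i.mean(2); s=(Z>53)&(Z<58)&(abs(X)<25)&(Y>180)
if s.sum()>20: print('sleeve-height Y span',np.percentile(Y[s],[1,99]).round(1))
d=s&(g<90)
if d.sum()>20: print('dark',np.percentile(Y[d],[1,99]).round(1))
E
```

```text
t 12.8 tcp [459.9 149.5  26. ] jig [  1.4 279.1] F [ -1.5 -15.4   8.5] w 25.0 j6 0.2
turn y units -0.0 tilt 0.42 shift units x,y,z [-0.03  0.08  0.04]
```

>>> drive_tool([
  [[0,0,0],[0,0,0],-1],
  [[0,0,0],[0,0,0],-1],
  [[0,0,0],[0,0,0],-1],
  [[0,0,0],[0,0,0],-1],
  [[0,-1,0],[0,0,0],-1],
  [[0,-1,0],[0,0,0],-1],
  [[0,-0.5,-0.5],[0,0,0],-1],
  [[0,0,-0.5],[0,0,0],-1],
  [[0,0,0],[0,0,0],-1],
])

```text
time: 13.7
tool_pos: [0.4575, 0.1263, 0.0863]
tool_rot: [-0.707, 0.707, -0.012, 0.011]
contact_force: [-1.0, 0.5, -0.7]
gripper_width: 1.0
```

```bash
python3 go.py j 0.7 255.5 24; python3 look.py w3
```

```text
t 13.7 tcp [457.5 126.3  86.3] jig [ -0.4 255.8] F [-1.   0.5 -0.7] w 85.0 j6 0.15
turn y units -0.03 tilt 0.05 shift units x,y,z [ 0.04  2.49 -0.01]
t 13.7 tcp [457.5 126.3  86.3] jig [ -0.4 255.8] F [-1.   0.5 -0.7] w 85.0 j6 0.15Traceback (most recent call last):
  File "look.py", line 3, in <module>
    from go import O,ex,ey
  File "go.py", line 18, in <module>
    if a.strip(): rep(a.split(),s)
                  ~~~^^^^^^^^^^^^^
  File "go.py", line 13, in rep
    print('turn y units',round(-d/5,2),'tilt',np.round(np.degrees(np.arccos(-M[2,1])),2),'shift units x,y,z',np.round(A@(p-s['tool_pos'])/.025,2))
                                                                                                                         ~^~~~~~~~~~~~~~
ValueError: operands could not be broadcast together with shapes (0,) (3,)
```

```bash
sed -i "s/^for a in .*/for a in ' '.join(sys.argv[1:]).split('\/') if __name__=='__main__' else []:/" go.py; python3 look.py w3
```

```text
t 13.7 tcp [457.5 126.3  86.3] jig [ -0.4 255.8] F [-1.   0.5 -0.7] w 85.0 j6 0.15
buttons 198 [-17.9  18.6] [252.2 256.1 259.3]
sleeve-height Y span [182.5 377.9]
dark [182.4 378.1]
```

>>> drive_tool([
  [[0,1,0],[0,0,0],-1],
  [[0,1,0],[0,0,0],-1],
  [[0,0.45,0],[0,0,0],-1],
  [[0,0,0],[0,0,0],-1],
  [[0,0,0],[0,0,0],1],
  [[0,0,0],[0,0,0],1],
  [[0,0,0],[0,0,0],1],
  [[0,0,0],[0,0,0],1],
  [[0,0,0],[0,0,0],1],
  [[0,0,0],[0,0,0],1],
  [[0,0,0],[0,0,0],1],
])

```text
time: 14.85
tool_pos: [0.4591, 0.128, 0.0273]
tool_rot: [0.707, -0.707, 0.01, -0.012]
contact_force: [-1.8, 0.0, 5.9]
gripper_width: 0.296
```

>>> drive_tool([
  [[0,0,0.25],[0,0,0],1],
  [[0,0,0.25],[0,0,0],1],
  [[0,0,0.25],[0,0,0],1],
  [[0,0,0.25],[0,0,0],1],
  [[0,0,0.05],[0,0,0],1],
  [[0,0,0],[0,0,0],1],
  [[0,0,0],[0,0,0],1],
])

```text
time: 15.55
tool_pos: [0.46, 0.1532, 0.0273]
tool_rot: [-0.706, 0.708, -0.01, 0.012]
contact_force: [0.3, -5.3, 6.6]
gripper_width: 0.295
```

```bash
python3 go.py j 0.7 280.5 24
```

```text
t 15.6 tcp [460.  153.2  27.3] jig [  1.4 282.8] F [ 0.3 -5.3  6.6] w 25.1 j6 0.2
turn y units -0.01 tilt 0.16 shift units x,y,z [-0.03  0.13 -0.09]
```

>>> drive_tool([
  [[0,0,0.08],[0,0,0],1],
  [[0,0,0],[0,0,0],1],
  [[0,0,0],[0,0,0],1],
])

```text
time: 15.85
tool_pos: [0.46, 0.1535, 0.0273]
tool_rot: [-0.705, 0.709, -0.01, 0.012]
contact_force: [-2.1, -13.0, 8.1]
gripper_width: 0.293
```

>>> drive_tool([
  [[0,0,0],[0,0,0],-1],
  [[0,0,0],[0,0,0],-1],
  [[0,0,0],[0,0,0],-1],
  [[0,0,0],[0,0,0],-1],
  [[0,0,-0.55],[0,0,0],-1],
  [[0,0,-0.6],[0,0,0],-1],
  [[0,0,0],[0,0,0],-1],
  [[0,0,0],[0,0,0],-1],
])

```text
time: 16.65
tool_pos: [0.4579, 0.1269, 0.0258]
tool_rot: [0.707, -0.707, 0.011, -0.011]
contact_force: [-0.4, -0.1, -0.1]
gripper_width: 0.999
```

```bash
python3 go.py j 0.7 255.5 25; python3 look.py w4
```

```text
t 16.6 tcp [457.9 126.9  25.8] jig [1.000e-01 2.564e+02] F [-0.4 -0.1 -0.1] w 84.9 j6 0.15
turn y units -0.02 tilt 0.01 shift units x,y,z [ 0.03  0.03 -0.04]
t 16.6 tcp [457.9 126.9  25.8] jig [1.000e-01 2.564e+02] F [-0.4 -0.1 -0.1] w 84.9 j6 0.15
buttons 400 [-17.8  19.3] [252.4 256.8 259.9]
sleeve-height Y span [224.7 362.4]
dark [224.7 362. ]
```

Locked at the second hole and the buttons are out. I'll do two more cycles.

>>> drive_tool([
  [[0,0,0],[0,0,0],1],
  [[0,0,0],[0,0,0],1],
  [[0,0,0],[0,0,0],1],
  [[0,0,0],[0,0,0],1],
  [[0,0,0],[0,0,0],1],
  [[0,0,0],[0,0,0],1],
  [[0,0,0.27],[0,0,0],1],
  [[0,0,0.27],[0,0,0],1],
  [[0,0,0.27],[0,0,0],1],
  [[0,0,0.26],[0,0,0],1],
  [[0,0,0],[0,0,0],1],
  [[0,0,0],[0,0,0],1],
])

```text
time: 17.9
tool_pos: [0.46, 0.1529, 0.0266]
tool_rot: [-0.706, 0.708, -0.01, 0.012]
contact_force: [2.7, -8.1, 4.2]
gripper_width: 0.293
```

>>> drive_tool([
  [[0,0,0.05],[0,0,0],1],
  [[0,0,0],[0,0,0],1],
  [[0,0,0],[0,0,0],1],
])

```text
time: 18.2
tool_pos: [0.4599, 0.153, 0.0265]
tool_rot: [-0.705, 0.709, -0.01, 0.012]
contact_force: [3.3, -12.6, 5.5]
gripper_width: 0.295
```

>>> drive_tool([
  [[0,0,0],[0,0,0],-1],
  [[0,0,0],[0,0,0],-1],
  [[0,0,0],[0,0,0],-1],
  [[0,0,0],[0,0,0],-1],
  [[0,0,-0.55],[0,0,0],-1],
  [[0,0,-0.57],[0,0,0],-1],
  [[0,0,0],[0,0,0],-1],
  [[0,0,0],[0,0,0],-1],
])

```text
time: 19.0
tool_pos: [0.458, 0.1267, 0.0258]
tool_rot: [0.707, -0.707, 0.011, -0.012]
contact_force: [0.5, -0.0, 0.8]
gripper_width: 1.002
```

```bash
python3 go.py j 0.7 255.5 25; python3 look.py w5
```

```text
t 19.0 tcp [458.  126.7  25.8] jig [1.000e-01 2.562e+02] F [ 0.5 -0.   0.8] w 85.1 j6 0.15
turn y units -0.02 tilt 0.02 shift units x,y,z [ 0.02  0.03 -0.03]
t 19.0 tcp [458.  126.7  25.8] jig [1.000e-01 2.562e+02] F [ 0.5 -0.   0.8] w 85.1 j6 0.15
buttons 404 [-17.7  19.3] [252.4 256.9 259.9]
sleeve-height Y span [224.7 362.1]
dark [224.7 361. ]
```

>>> drive_tool([
  [[0,0,0],[0,0,0],1],
  [[0,0,0],[0,0,0],1],
  [[0,0,0],[0,0,0],1],
  [[0,0,0],[0,0,0],1],
  [[0,0,0],[0,0,0],1],
  [[0,0,0],[0,0,0],1],
  [[0,0,0.27],[0,0,0],1],
  [[0,0,0.27],[0,0,0],1],
  [[0,0,0.27],[0,0,0],1],
  [[0,0,0.26],[0,0,0],1],
  [[0,0,0],[0,0,0],1],
  [[0,0,0],[0,0,0],1],
])

```text
time: 20.25
tool_pos: [0.46, 0.1529, 0.0266]
tool_rot: [-0.706, 0.708, -0.01, 0.012]
contact_force: [3.6, -7.4, 3.9]
gripper_width: 0.295
```

>>> drive_tool([
  [[0,0,0.05],[0,0,0],1],
  [[0,0,0],[0,0,0],1],
  [[0,0,0],[0,0,0],1],
])

```text
time: 20.55
tool_pos: [0.46, 0.153, 0.0266]
tool_rot: [-0.705, 0.709, -0.01, 0.012]
contact_force: [3.2, -12.5, 6.2]
gripper_width: 0.294
```

>>> drive_tool([
  [[0,0,0],[0,0,0],-1],
  [[0,0,0],[0,0,0],-1],
  [[0,0,0],[0,0,0],-1],
  [[0,0,0],[0,0,0],-1],
  [[0,-1,0],[0,0,0],-1],
  [[0,-1,0],[0,0,0],-1],
  [[0,-1,0],[0,0,0],-1],
  [[0,-1,0],[0,0,0],-1],
  [[0,-0.3,-0.5],[0,0,0],-1],
  [[0,0,-1],[0,0,0],-1],
  [[0,0,-1],[0,0,0],-1],
  [[0,0,-1],[0,0,0],-1],
])

```text
time: 21.75
tool_pos: [0.4552, 0.0665, 0.1322]
tool_rot: [-0.707, 0.707, -0.011, 0.01]
contact_force: [-0.5, -0.0, 0.8]
gripper_width: 0.999
```

>>> drive_tool([
  [[0,0,-1],[0,0,0],-1],
  [[0,0,-1],[0,0,0],-1],
  [[0,0,0],[0,0,0],-1],
  [[0,0,0],[0,0,0],-1],
])

```text
time: 22.15
tool_pos: [0.4539, 0.0175, 0.1324]
tool_rot: [0.707, -0.707, 0.012, -0.011]
contact_force: [0.1, -0.3, -0.5]
gripper_width: 1.0
```

```bash
python3 look.py w6;python3 go.py j -1 50 28
python3 - <<'E'
import numpy as np
from go import O,ex,ey
P=np.load('/tmp/w6.npy');Z=P[...,2]*1000; D=P[...,:2]-O; X=D@ex*1e3; Y=D@ey*1e3
m=(Z>49)&(Z<56)&(abs(X)<35)&(Y>-5)&(Y<230)
h=np.histogram(Y[m],np.arange(-5,231,5)); print(h[0])
j=m&(Y<125); print(np.percentile(X[j],[1,50,99]),np.percentile(Y[j],[1,99]),np.median(Z[j]))
E
```

```text
t 22.1 tcp [453.9  17.5 132.4] jig [ -0.6 146.9] F [ 0.1 -0.3 -0.5] w 85.0 j6 -0.09
buttons 127 [-14.1  19.1] [250.3 253.8 258.2]
sleeve-height Y span [214.7 282.6]
dark [214.8 282.6]
t 22.2 tcp [454.   18.  132.5] jig [ -0.5 147.4] F [-0.2 -0.   0.6] w 84.9 j6 -0.09
turn y units -0.01 tilt 0.08 shift units x,y,z [-0.02  4.18 -3.9 ]
t 22.2 tcp [454.   18.  132.5] jig [ -0.5 147.4] F [-0.2 -0.   0.6] w 84.9 j6 -0.09
[  0   1 146 195 196 203 215 217 215 211 214 232 231 229 247 247 251 254
 247 260 269 167   0   0   0   0   0   0   0   0   0   0   0   0   0   0
   0   0   0   0   0   0   0 104 284 288 272]
[-14.50770752  -1.06950269  12.86474955] [  7.61737111 101.24085476] 52.83063485945625
```

View pics/w6.png

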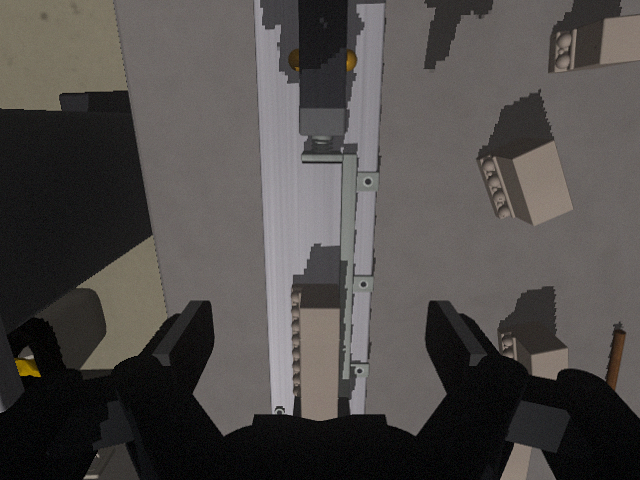

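The view shows the jaw open with the head front edge at y≈212 mm, which matches jaw = 0. The buttons are out at (294,60) and (350,60), and the finished length stands free at (320,340). Now I'll grip it.

>>> drive_tool([
  [[0,0,-1],[0,0,0],-1],
  [[0,0,-1],[0,0,0],-1],
  [[0,0,-1],[0,0,0],-1],
  [[0,0.1,-0.9],[0,0,0],-1],
  [[0,1,0],[0,0,0],-1],
  [[0,1,0],[0,0,0],-1],
  [[0,1,0],[0,0,0],-1],
  [[0,0.7,0],[0,0,0],-1],
  [[0,0.36,0],[0,0,0],-1],
  [[0,0,0],[0,0,0],-1],
  [[0,0,0],[0,0,0],-1],
])

```text
time: 23.3
tool_pos: [0.4521, -0.0794, 0.0299]
tool_rot: [-0.707, 0.707, -0.01, 0.011]
contact_force: [-0.4, -0.7, 0.1]
gripper_width: 1.001
```

>>> drive_tool([
  [[0,0,0],[0,0,0],1],
  [[0,0,0],[0,0,0],1],
  [[0,0,0],[0,0,0],1],
  [[0,0,0],[0,0,0],1],
  [[0,0,0],[0,0,0],1],
  [[0,0,0],[0,0,0],1],
  [[0,0,0],[0,0,0],1],
])

```text
time: 24.0
tool_pos: [0.4513, -0.0797, 0.0299]
tool_rot: [0.707, -0.707, 0.011, -0.011]
contact_force: [-3.2, 0.5, 5.8]
gripper_width: 0.318
```

```bash
python3 go.py j -1 50 28/w 485 430 120/w 485 430 26
```

```text
t 24.0 tcp [451.3 -79.7  29.9] jig [-0.2 49.7] F [-3.2  0.5  5.8] w 27.0 j6 -0.31
turn y units -0.01 tilt 0.06 shift units x,y,z [-0.03  0.08  0.01]
turn y units -0.01 tilt 0.06 shift units x,y,z [ 0.72 -3.6  20.42]
turn y units -0.01 tilt 0.06 shift units x,y,z [ 0.72  0.16 20.42]
```

>>> drive_tool([
  [[0,-0.5,0],[0,0,0],1],
  [[0,-1,0],[0,0,0],1],
  [[0,-1,0],[0,0,0],1],
  [[0,-0.3,0.4],[0,0,0],1],
  [[0,0,1],[0,0,0],1],
  [[0,0,1],[0,0,0],1],
  [[0,0,1],[0,0,0],1],
  [[0,0,1],[0,0,0],1],
  [[0.2,0,1],[0,0,0],1],
  [[0.2,0,1],[0,0,0],1],
  [[0.2,0,1],[0,0,0],1],
  [[0.12,0,1],[0,0,0],1],
])

```text
time: 25.2
tool_pos: [0.4754, 0.1314, 0.0986]
tool_rot: [0.707, -0.707, 0.011, -0.011]
contact_force: [0.0, -0.1, -1.1]
gripper_width: 0.316
```

>>> drive_tool([
  [[0,0,1],[0,0,0],1],
  [[0,0,1],[0,0,0],1],
  [[0,0,1],[0,0,0],1],
  [[0,0,1],[0,0,0],1],
  [[0,0,1],[0,0,0],1],
  [[0,0,1],[0,0,0],1],
  [[0,0,1],[0,0,0],1],
  [[0,0,1],[0,0,0],1],
  [[0,0,1],[0,0,0],1],
  [[0,0,1],[0,0,0],1],
  [[0,0,1],[0,0,0],1],
  [[0,0,1],[0,0,0],1],
])

```text
time: 26.4
tool_pos: [0.484, 0.4309, 0.0982]
tool_rot: [-0.707, 0.707, -0.011, 0.01]
contact_force: [-0.1, 0.1, -1.2]
gripper_width: 0.31
```

>>> drive_tool([
  [[0,0,0.2],[0,0,0],1],
  [[0,1,0],[0,0,0],1],
  [[0,1,0],[0,0,0],1],
  [[0,0,0],[0,0,0],1],
  [[0,0,0],[0,0,0],1],
  [[0,0,0],[0,0,0],1],
])

```text
time: 27.0
tool_pos: [0.4862, 0.435, 0.0509]
tool_rot: [0.707, -0.707, 0.01, -0.012]
contact_force: [-0.2, -0.7, -1.6]
gripper_width: 0.317
```

```bash
python3 go.py w 485 430 27
```

```text
t 27.0 tcp [486.2 435.   50.9] jig [ 18.9 565.2] F [-0.2 -0.7 -1.6] w 26.9 j6 0.65
turn y units -0.01 tilt 0.13 shift units x,y,z [-0.04  0.95 -0.2 ]
```

>>> drive_tool([
  [[0,0.4,-0.2],[0,0,0],1],
  [[0,0.4,0],[0,0,0],1],
  [[0,0,0],[0,0,0],1],
  [[0,0,0],[0,0,0],1],
])

```text
time: 27.4
tool_pos: [0.4849, 0.4292, 0.0286]
tool_rot: [-0.707, 0.707, -0.011, 0.011]
contact_force: [-0.4, 0.9, -1.1]
gripper_width: 0.315
```

>>> drive_tool([
  [[0,0.12,0],[0,0,0],1],
  [[0,0,0],[0,0,0],1],
  [[0,0,0],[0,0,0],1],
])

```text
time: 27.7
tool_pos: [0.4859, 0.4301, 0.027]
tool_rot: [0.707, -0.707, 0.01, -0.011]
contact_force: [1.1, 1.6, 0.3]
gripper_width: 0.314
```

>>> drive_tool([
  [[0,0.06,0],[0,0,0],1],
  [[0,0,0],[0,0,0],1],
  [[0,0,0],[0,0,0],1],
])

```text
time: 28.0
tool_pos: [0.4859, 0.43, 0.0269]
tool_rot: [0.707, -0.707, 0.011, -0.011]
contact_force: [-2.3, -1.7, 7.6]
gripper_width: 0.313
```

>>> drive_tool([
  [[0,0,0],[0,0,0],-1],
  [[0,0,0],[0,0,0],-1],
  [[0,0,0],[0,0,0],-1],
  [[0,0,0],[0,0,0],-1],
  [[0,-1,0],[0,0,0],-1],
  [[0,-1,0],[0,0,0],-1],
  [[0,-1,0],[0,0,0],-1],
  [[0,-1,0],[0,0,0],-1],
  [[0.7,0,-1],[0,0,0],-1],
  [[0.7,0,-1],[0,0,0],-1],
  [[0.7,0,-1],[0,0,0],-1],
  [[0.7,0,-1],[0,0,0],-1],
])

```text
time: 29.2
tool_pos: [0.5526, 0.3265, 0.1247]
tool_rot: [-0.707, 0.707, -0.011, 0.011]
contact_force: [-0.0, -0.4, 0.4]
gripper_width: 1.003
```

```bash
cat > casts.py <<'E'
from h import *
f=cam('top'); P=cloud(f); cv2.imwrite('pics/top_now.png',f['img']); z=P[...,2]
X,Y=P[...,0],P[...,1]
def seg(n,mm):
    nn,lab,st,_=cv2.connectedComponentsWithStats(mm.astype(np.uint8))
    for k in range(1,nn):
        if st[k,4]>60:
            r=cv2.minAreaRect(P[lab==k][:,:2].astype(np.float32)); print(n,st[k,4],np.round(np.array(r[0])*1000,1),np.round(np.array(r[1])*1000,1),round(r[2],1),'z',round(float(np.nanmedian(z[lab==k]))*1000,1))
seg('cast',(z>.033)&(z<.047)&(X>.55)&(X<.68)&(Y<.2)&(Y>-.3)); seg('weight',(z>.027)&(z<.036)&(X>.49)&(X<.62)&(Y>.15)&(Y<.29)); seg('board',(z>.042)&(z<.056)&(X>.41)&(X<.56)&(Y>.35))
E
python3 casts.py; python3 go.py w 636 133 120 0.5/w 636 133 17 0.5
```

```text
cast 334 [ 628.4 -101.8] [28.3 50.7] 10.9 z 39.9
cast 162 [636.1 133.2] [24.9 27.6] 89.3 z 40.1
cast 341 [ 610.4 -186.8] [52.5 27.7] 88.2 z 40.2
cast 324 [600.   49.2] [27.9 49.4] 23.8 z 40.1
weight 354 [549.5 219.4] [46.6 48.1] 89.0 z 30.2
board 500 [485.3 435.6] [85.8 26.9] 88.7 z 49.2
t 29.2 tcp [555.1 322.8 124.7] jig [ 91.2 455.2] F [ 2.  -2.   0.5] w 85.1 j6 0.45
turn y units -0.49 tilt 0.19 shift units x,y,z [ 3.17  0.19 -7.62]
turn y units -0.49 tilt 0.19 shift units x,y,z [ 3.17  4.31 -7.62]
```

>>> drive_tool([
  [[0.4,0,-1],[0,-0.4,0],-1],
  [[0.4,0,-1],[0,0,0],-1],
  [[0.4,0,-1],[0,0,0],-1],
  [[0.4,0,-1],[0,0,0],-1],
  [[0.4,0,-1],[0,0,0],-1],
  [[0.4,0,-1],[0,0,0],-1],
  [[0.4,0,-1],[0,0,0],-1],
  [[0.37,0,-0.55],[0,0,0],-1],
  [[0,0,0],[0,0,0],-1],
  [[0,0,0],[0,0,0],-1],
])

```text
time: 30.25
tool_pos: [0.6312, 0.1393, 0.1246]
tool_rot: [0.707, -0.707, -0.001, 0.002]
contact_force: [-0.2, -0.7, -0.6]
gripper_width: 1.003
```

```bash
python3 go.py w 636 133 17 0.3
```

```text
t 30.2 tcp [631.2 139.3 124.6] jig [172.9 274.1] F [-0.2 -0.7 -0.6] w 85.3 j6 0.1
turn y units -0.02 tilt 0.05 shift units x,y,z [ 0.19  4.3  -0.25]
```

>>> drive_tool([
  [[0.19,0,-0.25],[0,0,0],-1],
  [[0,1,0],[0,0,0],-1],
  [[0,1,0],[0,0,0],-1],
  [[0,1,0],[0,0,0],-1],
  [[0,0.8,0],[0,0,0],-1],
  [[0,0.5,0],[0,0,0],-1],
  [[0,0,0],[0,0,0],-1],
  [[0,0,0],[0,0,0],1],
  [[0,0,0],[0,0,0],1],
  [[0,0,0],[0,0,0],1],
  [[0,0,0],[0,0,0],1],
  [[0,0,0],[0,0,0],1],
])

```text
time: 31.45
tool_pos: [0.6372, 0.1326, 0.0188]
tool_rot: [0.707, -0.707, -0.002, 0.0]
contact_force: [-0.3, 1.4, 1.8]
gripper_width: 0.315
```

>>> drive_tool([
  [[0,0,0],[0,0,0],1],
  [[0,0,0],[0,0,0],1],
  [[0,0,0],[0,0,0],1],
])

```text
time: 31.75
tool_pos: [0.6372, 0.1326, 0.0188]
tool_rot: [0.707, -0.707, -0.002, 0.001]
contact_force: [0.3, -0.7, 5.9]
gripper_width: 0.314
```

```bash
python3 go.py w 636 133 17 0.3/j -4 20 100/j -4 20 29
```

```text
t 31.8 tcp [637.2 132.6  18.8] jig [179.1 267.6] F [ 0.3 -0.7  5.9] w 26.7 j6 0.09
turn y units -0.02 tilt 0.14 shift units x,y,z [-0.05  0.07  0.02]
turn y units 0.39 tilt 0.14 shift units x,y,z [-7.32 -3.25 -9.9 ]
turn y units 0.39 tilt 0.14 shift units x,y,z [-7.32 -0.41 -9.9 ]
```

>>> drive_tool([
  [[0,-0.5,0],[0,0.4,0],1],
  [[0,-1,0],[0,0,0],1],
  [[0,-1,0],[0,0,0],1],
  [[0,-0.6,-0.5],[0,0,0],1],
  [[-0.7,0,-1],[0,0,0],1],
  [[-0.7,0,-1],[0,0,0],1],
  [[-0.7,0,-1],[0,0,0],1],
  [[-0.7,0,-1],[0,0,0],1],
  [[-0.8,0,-1],[0,0,0],1],
  [[-0.8,0,-1],[0,0,0],1],
  [[-0.8,0,-1],[0,0,0],1],
  [[-0.8,0,-1],[0,0,0],1],
])

```text
time: 32.95
tool_pos: [0.4778, -0.0766, 0.0941]
tool_rot: [-0.707, 0.707, -0.011, 0.011]
contact_force: [0.1, -0.5, -1.2]
gripper_width: 0.309
```

>>> drive_tool([
  [[-0.8,0,-1],[0,0,0],1],
  [[-0.5,0,-0.4],[0,0,0],1],
  [[0,0.8,0],[0,0,0],1],
  [[0,0.5,0],[0,0,0],1],
  [[0,0,0],[0,0,0],1],
  [[0,0,0],[0,0,0],1],
  [[0,0,0],[0,0,0],1],
])

```text
time: 33.65
tool_pos: [0.4467, -0.1092, 0.0629]
tool_rot: [-0.707, 0.707, -0.01, 0.011]
contact_force: [0.0, -0.2, -0.6]
gripper_width: 0.315
```

```bash
python3 go.py j -4 20 31
```

```text
t 33.6 tcp [ 446.7 -109.2   62.9] jig [-3.9 20.1] F [ 0.  -0.2 -0.6] w 26.8 j6 -0.37
turn y units 0.0 tilt 0.05 shift units x,y,z [-0.    1.28 -0.01]
```

>>> drive_tool([
  [[0,0.6,0],[0,0,0],1],
  [[0,0.5,0],[0,0,0],1],
  [[0,0.16,0],[0,0,0],1],
  [[0,0,0],[0,0,0],1],
  [[0,0,0],[0,0,0],1],
])

```text
time: 34.15
tool_pos: [0.4462, -0.1092, 0.0309]
tool_rot: [-0.707, 0.707, -0.011, 0.011]
contact_force: [0.1, -0.3, -0.6]
gripper_width: 0.314
```

>>> drive_tool([
  [[0.06,0,0],[0,0,0],1],
  [[0.06,0,0],[0,0,0],1],
  [[0,0,0],[0,0,0],1],
  [[0,0,0],[0,0,0],1],
])

```text
time: 34.55
tool_pos: [0.449, -0.1093, 0.0308]
tool_rot: [0.707, -0.707, 0.011, -0.011]
contact_force: [0.6, -0.2, 0.2]
gripper_width: 0.314
```

>>> drive_tool([
  [[0,0,-0.1],[0,0,0],1],
  [[0,0,-0.1],[0,0,0],1],
  [[0,0,0],[0,0,0],1],
  [[0,0,0],[0,0,0],1],
])

```text
time: 34.95
tool_pos: [0.4488, -0.1145, 0.0308]
tool_rot: [0.707, -0.707, 0.011, -0.011]
contact_force: [-1.2, 0.2, -1.1]
gripper_width: 0.312
```

```bash
python3 go.py j -1 12.5 31
```

```text
t 35.0 tcp [ 448.8 -114.5   30.8] jig [-1.7 14.9] F [-1.2  0.2 -1.1] w 26.5 j6 -0.38
turn y units -0.01 tilt 0.0 shift units x,y,z [ 0.03 -0.01 -0.1 ]
```

>>> drive_tool([
  [[0.04,0,-0.08],[0,0,0],1],
  [[0,0,-0.06],[0,0,0],1],
  [[0,0,0],[0,0,0],1],
  [[0,0,0],[0,0,0],1],
])

```text
time: 35.35
tool_pos: [0.4495, -0.1161, 0.0308]
tool_rot: [0.709, -0.705, 0.012, -0.011]
contact_force: [-0.7, 8.5, 3.6]
gripper_width: 0.317
```

```bash
python3 go.py j -1 12.5 31
```

```text
t 35.4 tcp [ 449.5 -116.1   30.8] jig [-0.9 13.3] F [-0.7  8.5  3.6] w 27.0 j6 -0.39
turn y units -0.02 tilt 0.27 shift units x,y,z [-0.   -0.01 -0.03]
```

>>> drive_tool([
  [[0.06,0,0.03],[0,0,0],1],
  [[0,0,0],[0,0,0],1],
  [[0,0,0],[0,0,0],1],
])

```text
time: 35.65
tool_pos: [0.4497, -0.116, 0.0308]
tool_rot: [0.708, -0.706, 0.013, -0.009]
contact_force: [-6.8, 6.3, 8.2]
gripper_width: 0.317
```

>>> drive_tool([
  [[0,0,0],[0,0,0],-1],
  [[0,0,0],[0,0,0],-1],
  [[0,0,0],[0,0,0],-1],
  [[0,0,0],[0,0,0],-1],
  [[0,-1,0],[0,0,0],-1],
  [[0,-1,0],[0,0,0],-1],
  [[0,-1,0],[0,0,0],-1],
  [[0,-0.5,0],[0,0,0],-1],
  [[0,0,0],[0,0,0],-1],
  [[0,0,0],[0,0,0],-1],
])

```text
time: 36.65
tool_pos: [0.4509, -0.1171, 0.1175]
tool_rot: [0.707, -0.707, 0.011, -0.011]
contact_force: [0.5, 0.0, 0.4]
gripper_width: 0.996
```

```bash
python3 go.py w 600 49.3 118 23.8
```

```text
t 36.6 tcp [ 450.9 -117.1  117.5] jig [ 0.5 12.3] F [0.5 0.  0.4] w 84.7 j6 -0.38
turn y units -5.12 tilt 0.05 shift units x,y,z [ 8.14 -0.02  3.68]
```

>>> drive_tool([
  [[0,0,0],[0,-1,0],-1],
  [[0,0,0],[0,-1,0],-1],
  [[0,0,0],[0,-1,0],-1],
  [[0,0,0],[0,-1,0],-1],
  [[0,0,0],[0,-1,0],-1],
  [[0.14,0,0.08],[0,-0.12,0],-1],
  [[1,0,0.45],[0,0,0],-1],
  [[1,0,0.45],[0,0,0],-1],
  [[1,0,0.45],[0,0,0],-1],
  [[1,0,0.45],[0,0,0],-1],
  [[1,0,0.45],[0,0,0],-1],
  [[1,0,0.45],[0,0,0],-1],
])

```text
time: 37.85
tool_pos: [0.5636, 0.0097, 0.1167]
tool_rot: [0.692, -0.692, -0.145, 0.146]
contact_force: [0.4, -1.1, 0.1]
gripper_width: 0.997
```

>>> drive_tool([
  [[1,0,0.45],[0,0,0],-1],
  [[1,0,0.45],[0,0,0],-1],
  [[0,0,0],[0,0,0],-1],
  [[0,0,0],[0,0,0],-1],
  [[0,0,0],[0,0,0],-1],
])

```text
time: 38.35
tool_pos: [0.5993, 0.0488, 0.1173]
tool_rot: [0.692, -0.692, -0.145, 0.146]
contact_force: [0.3, 0.5, 0.3]
gripper_width: 0.999
```

```bash
python3 go.py w 600 49.3 17 23.8
```

```text
t 38.4 tcp [599.3  48.8 117.3] jig [143.8 182.7] F [0.3 0.5 0.3] w 84.9 j6 -0.46
turn y units -0.0 tilt 0.11 shift units x,y,z [0.03 4.01 0.01]
```

>>> drive_tool([
  [[0,1,0],[0,0,0],-1],
  [[0,1,0],[0,0,0],-1],
  [[0,1,0],[0,0,0],-1],
  [[0,0.6,0],[0,0,0],-1],
  [[0,0.35,0],[0,0,0],-1],
  [[0,0,0],[0,0,0],-1],
  [[0,0,0],[0,0,0],1],
  [[0,0,0],[0,0,0],1],
  [[0,0,0],[0,0,0],1],
  [[0,0,0],[0,0,0],1],
  [[0,0,0],[0,0,0],1],
  [[0,0,0],[0,0,0],1],
])

```text
time: 39.55
tool_pos: [0.6012, 0.0492, 0.0207]
tool_rot: [-0.692, 0.692, 0.147, -0.145]
contact_force: [0.1, 0.2, 3.9]
gripper_width: 0.314
```

>>> drive_tool([
  [[0,0,0],[0,0,0],1],
  [[0,-0.5,0],[0,0,0],1],
  [[0,-1,0],[0,0,0],1],
  [[0,-1,0],[0,0,0],1],
  [[0,-0.7,0],[0,1,0],1],
  [[0,0,0],[0,1,0],1],
  [[0,0,0],[0,1,0],1],
  [[0,0,0],[0,1,0],1],
  [[0,0,0],[0,1,0],1],
  [[0,0,0],[0,0.11,0],1],
  [[0,0,0],[0,0,0],1],
])

```text
time: 40.65
tool_pos: [0.5998, 0.0492, 0.0993]
tool_rot: [0.707, -0.707, 0.01, -0.01]
contact_force: [0.1, 0.0, -0.7]
gripper_width: 0.316
```

```bash
python3 go.py j -4 58 98
```

```text
t 40.6 tcp [599.8  49.2  99.3] jig [144.3 183.1] F [ 0.1  0.  -0.7] w 26.8 j6 -0.01
turn y units 0.02 tilt 0.05 shift units x,y,z [-5.93  0.05 -5.  ]
```

>>> drive_tool([
  [[-1,0,-0.85],[0,0,0],1],
  [[-1,0,-0.85],[0,0,0],1],
  [[-1,0,-0.85],[0,0,0],1],
  [[-1,0,-0.85],[0,0,0],1],
  [[-1,0,-0.85],[0,0,0],1],
  [[-0.93,0,-0.75],[0,0,0],1],
  [[0,0.3,0],[0,0,0],1],
  [[0,1,0],[0,0,0],1],
  [[0,0.8,0],[0,0,0],1],
  [[0,0,0],[0,0,0],1],
  [[0,0,0],[0,0,0],1],
  [[0,0,0],[0,0,0],1],
])

```text
time: 41.85
tool_pos: [0.4495, -0.0714, 0.0482]
tool_rot: [-0.707, 0.707, -0.01, 0.011]
contact_force: [-0.1, 0.0, -0.7]
gripper_width: 0.321
```

```bash
python3 go.py j -4 57 32.7
```

```text
t 41.9 tcp [449.5 -71.4  48.2] jig [-2.3 58. ] F [-0.1  0.  -0.7] w 27.3 j6 -0.29
turn y units 0.01 tilt 0.11 shift units x,y,z [-0.07  0.62 -0.04]
```

>>> drive_tool([
  [[-0.05,0.3,0],[0,0,0],1],
  [[0,0.32,0],[0,0,0],1],
  [[0,0,0],[0,0,0],1],
  [[0,0,0],[0,0,0],1],
])

```text
time: 42.25
tool_pos: [0.448, -0.0715, 0.0322]
tool_rot: [-0.707, 0.707, -0.01, 0.011]
contact_force: [0.7, -0.1, 3.5]
gripper_width: 0.312
```

>>> drive_tool([
  [[0.06,0.02,-0.1],[0,0,0],1],
  [[0.04,0,-0.1],[0,0,0],1],
  [[0,0,-0.05],[0,0,0],1],
  [[0,0,0],[0,0,0],1],
  [[0,0,0],[0,0,0],1],
])

```text
time: 42.75
tool_pos: [0.4506, -0.0772, 0.0322]
tool_rot: [0.707, -0.707, 0.01, -0.012]
contact_force: [0.1, 3.7, 6.1]
gripper_width: 0.314
```

```bash
python3 go.py j -0.7 50.5 32.7
```

```text
t 42.8 tcp [450.6 -77.2  32.2] jig [-1.  52.2] F [0.1 3.7 6.1] w 26.7 j6 -0.3
turn y units 0.0 tilt 0.15 shift units x,y,z [ 0.01 -0.02 -0.07]
```

>>> drive_tool([
  [[0.04,-0.02,-0.08],[0,0,0],1],
  [[0,0,0],[0,0,0],1],
  [[0,0,0],[0,0,0],1],
])

```text
time: 43.05
tool_pos: [0.4509, -0.0786, 0.0322]
tool_rot: [0.708, -0.706, 0.011, -0.011]
contact_force: [-0.0, 5.2, 5.9]
gripper_width: 0.312
```

```bash
python3 go.py j -0.7 50.5 32.7
```

```text
t 43.0 tcp [450.9 -78.6  32.2] jig [-0.6 50.8] F [-0.   5.2  5.9] w 26.6 j6 -0.31
turn y units -0.0 tilt 0.17 shift units x,y,z [-0.   -0.02 -0.01]
```

>>> drive_tool([
  [[0.03,0,-0.06],[0,0,0],1],
  [[0,0,0],[0,0,0],1],
  [[0,0,0],[0,0,0],1],
])

```text
time: 43.35
tool_pos: [0.451, -0.0786, 0.0322]
tool_rot: [0.709, -0.705, 0.011, -0.011]
contact_force: [-3.0, 12.9, 10.5]
gripper_width: 0.313
```

>>> drive_tool([
  [[0,0,0],[0,0,0],-1],
  [[0,0,0],[0,0,0],-1],
  [[0,0,0],[0,0,0],-1],
  [[0,0,0],[0,0,0],-1],
  [[0,-1,0],[0,0,0],-1],
  [[0,-1,0],[0,0,0],-1],
  [[0,-1,0],[0,0,0],-1],
  [[0,-0.4,0],[0,-1,0],-1],
  [[0,0,0],[0,-1,0],-1],
  [[0,0,0],[0,-0.56,0],-1],
  [[0,0,0],[0,0,0],-1],
])

```text
time: 44.45
tool_pos: [0.451, -0.0813, 0.1165]
tool_rot: [-0.704, 0.704, 0.068, -0.068]
contact_force: [-0.4, -0.7, -0.7]
gripper_width: 1.001
```

```bash
python3 go.py w 628.4 -101.6 118 11/w 628.4 -101.6 17 11; python3 casts.py
```

```text
t 44.5 tcp [451.  -81.3 116.5] jig [-0.5 48.1] F [-0.4 -0.7 -0.7] w 85.1 j6 -0.53
turn y units 0.01 tilt 0.01 shift units x,y,z [ 6.81 -0.06 -2.15]
turn y units 0.01 tilt 0.01 shift units x,y,z [ 6.81  3.98 -2.15]
cast 336 [ 628.2 -101.6] [28.1 51.2] 11.0 z 40.0
cast 344 [ 610.4 -186.9] [51.6 27.5] 88.8 z 40.1
weight 357 [549.4 219.3] [46.  48.1] 87.0 z 30.1
board 686 [485.2 430.6] [102.5  26.9] 88.6 z 49.1
```

>>> drive_tool([
  [[1,0,-0.3],[0,0,0],-1],
  [[1,0,-0.3],[0,0,0],-1],
  [[1,0,-0.3],[0,0,0],-1],
  [[1,0,-0.3],[0,0,0],-1],
  [[1,0,-0.3],[0,0,0],-1],
  [[1,0,-0.3],[0,0,0],-1],
  [[0.81,0,-0.35],[0,0,0],-1],
  [[0,0.5,0],[0,0,0],-1],
  [[0,1,0],[0,0,0],-1],
  [[0,0,0],[0,0,0],-1],
  [[0,0,0],[0,0,0],-1],
])

```text
time: 45.6
tool_pos: [0.6267, -0.1008, 0.0776]
tool_rot: [0.704, -0.703, -0.067, 0.069]
contact_force: [-0.3, 0.8, 1.1]
gripper_width: 0.998
```

```bash
python3 go.py w 628.4 -101.6 17 11
```

```text
t 45.6 tcp [ 626.7 -100.8   77.6] jig [175.8  34. ] F [-0.3  0.8  1.1] w 84.8 j6 -0.47
turn y units 0.01 tilt 0.2 shift units x,y,z [ 0.06  2.42 -0.04]
```

>>> drive_tool([
  [[0.06,1,-0.04],[0,0,0],-1],
  [[0,0.9,0],[0,0,0],-1],
  [[0,0.5,0],[0,0,0],-1],
  [[0,0,0],[0,0,0],-1],
  [[0,0,0],[0,0,0],-1],
  [[0,0,0],[0,0,0],1],
  [[0,0,0],[0,0,0],1],
  [[0,0,0],[0,0,0],1],
  [[0,0,0],[0,0,0],1],
  [[0,0,0],[0,0,0],1],
  [[0,0,0],[0,0,0],1],
  [[0,0,0],[0,0,0],1],
])

```text
time: 46.8
tool_pos: [0.6307, -0.1021, 0.0198]
tool_rot: [-0.704, 0.704, 0.069, -0.068]
contact_force: [-0.2, 0.7, 4.2]
gripper_width: 0.312
```

>>> drive_tool([
  [[0,-0.5,0],[0,0,0],1],
  [[0,-1,0],[0,0,0],1],
  [[0,-1,0],[0,0,0],1],
  [[0,-0.7,0],[0,1,0],1],
  [[0,0,0],[0,1,0],1],
  [[0,0,0],[0,0.55,0],1],
  [[0,0,0],[0,0,0],1],
])

```text
time: 47.5
tool_pos: [0.6297, -0.1017, 0.0992]
tool_rot: [0.707, -0.707, 0.01, -0.01]
contact_force: [0.3, 0.9, -0.7]
gripper_width: 0.316
```

```bash
python3 go.py j -4 108 98
```

```text
t 47.5 tcp [ 629.7 -101.7   99.2] jig [178.8  33.2] F [ 0.3  0.9 -0.7] w 26.8 j6 -0.25
turn y units 0.02 tilt 0.04 shift units x,y,z [-7.31  0.05  2.99]
```

>>> drive_tool([
  [[-1,0,0.43],[0,0,0],1],
  [[-1,0,0.43],[0,0,0],1],
  [[-1,0,0.43],[0,0,0],1],
  [[-1,0,0.43],[0,0,0],1],
  [[-1,0,0.43],[0,0,0],1],
  [[-1,0,0.43],[0,0,0],1],
  [[-1,0,0.41],[0,0,0],1],
  [[-0.35,0.3,0],[0,0,0],1],
  [[0,1,0],[0,0,0],1],
  [[0,0.8,0],[0,0,0],1],
  [[0,0,0],[0,0,0],1],
  [[0,0,0],[0,0,0],1],
])

```text
time: 48.7
tool_pos: [0.4485, -0.022, 0.0463]
tool_rot: [0.707, -0.707, 0.011, -0.01]
contact_force: [-0.4, -0.9, -0.8]
gripper_width: 0.313
```

```bash
python3 go.py j -3.5 107 31.8
```

```text
t 48.7 tcp [448.5 -22.   46.3] jig [ -4.7 107.3] F [-0.4 -0.9 -0.8] w 26.6 j6 -0.19
turn y units 0.02 tilt 0.06 shift units x,y,z [ 0.05  0.58 -0.01]
```

>>> drive_tool([
  [[0,0.3,0],[0,0,0],1],
  [[0,0.27,0],[0,0,0],1],
  [[0,0,0],[0,0,0],1],
  [[0,0,0],[0,0,0],1],
])

```text
time: 49.1
tool_pos: [0.4487, -0.0218, 0.0323]
tool_rot: [0.707, -0.707, 0.01, -0.01]
contact_force: [1.2, -0.1, -1.3]
gripper_width: 0.312
```

>>> drive_tool([
  [[0.08,0,-0.1],[0,0,0],1],
  [[0.07,0,-0.1],[0,0,0],1],
  [[0.02,0,-0.05],[0,0,0],1],
  [[0,0,0],[0,0,0],1],
  [[0,0,0],[0,0,0],1],
])

```text
time: 49.6
tool_pos: [0.4527, -0.0282, 0.0323]
tool_rot: [0.707, -0.707, 0.01, -0.01]
contact_force: [-0.2, -0.3, 0.0]
gripper_width: 0.315
```

```bash
python3 go.py j -0.7 100.5 31.8
```

```text
t 49.6 tcp [452.7 -28.2  32.3] jig [ -0.4 101.2] F [-0.2 -0.3  0. ] w 26.8 j6 -0.2
turn y units 0.01 tilt 0.0 shift units x,y,z [-0.01  0.02 -0.03]
```

>>> drive_tool([
  [[0.03,0.02,-0.06],[0,0,0],1],
  [[0,0,0],[0,0,0],1],
  [[0,0,0],[0,0,0],1],
])

```text
time: 49.9
tool_pos: [0.4531, -0.0294, 0.0318]
tool_rot: [0.707, -0.707, 0.011, -0.01]
contact_force: [-2.7, 2.3, 3.6]
gripper_width: 0.311
```

>>> drive_tool([
  [[0,0,-0.04],[0,0,0],1],
  [[0,0,0],[0,0,0],1],
  [[0,0,0],[0,0,0],1],
])

```text
time: 50.2
tool_pos: [0.4531, -0.0295, 0.0318]
tool_rot: [0.708, -0.706, 0.011, -0.01]
contact_force: [-1.6, 7.1, 3.1]
gripper_width: 0.312
```

```bash
python3 go.py j -0.7 100.5 31.8
```

```text
t 50.2 tcp [453.1 -29.5  31.8] jig [  0.1 100. ] F [-1.6  7.1  3.1] w 26.5 j6 -0.2
turn y units 0.01 tilt 0.17 shift units x,y,z [-0.03  0.    0.02]
```

>>> drive_tool([
  [[0,0,0],[0,0,0],-1],
  [[0,0,0],[0,0,0],-1],
  [[0,0,0],[0,0,0],-1],
  [[0,0,0],[0,0,0],-1],
  [[0,-1,0],[0,0,0],-1],
  [[0,-1,0],[0,0,0],-1],
  [[0,-1,0],[0,0,0],-1],
  [[0,-0.4,0],[0,0,0],-1],
  [[1,0,-1],[0,0,0],-1],
  [[1,0,-1],[0,0,0],-1],
  [[1,0,-1],[0,0,0],-1],
  [[1,0,-1],[0,0,0],-1],
])

```text
time: 51.4
tool_pos: [0.5509, -0.1346, 0.1158]
tool_rot: [0.707, -0.707, 0.011, -0.01]
contact_force: [0.9, -0.1, -0.5]
gripper_width: 0.996
```

>>> drive_tool([
  [[1,0,-1],[0,0,0],-1],
  [[1,0,-1],[0,0,0],-1],
  [[0.4,0,-0.5],[0,0,0],-1],
  [[0,0,0],[0,0,0],-1],
  [[0,0,0],[0,0,0],-1],
  [[0,0,0],[0,0,0],-1],
])

```text
time: 52.0
tool_pos: [0.6077, -0.1969, 0.1161]
tool_rot: [0.707, -0.707, 0.011, -0.01]
contact_force: [0.0, 0.7, 0.0]
gripper_width: 0.999
```

```bash
python3 go.py w 610.4 -186.8 17
```

```text
t 52.0 tcp [ 607.7 -196.9  116.1] jig [159.7 -62.6] F [0.  0.7 0. ] w 84.9 j6 -0.4
turn y units 0.02 tilt 0.08 shift units x,y,z [0.1  3.96 0.41]
```

>>> drive_tool([
  [[0.1,0.1,0.41],[0,0,0],-1],
  [[0,1,0],[0,0,0],-1],
  [[0,1,0],[0,0,0],-1],
  [[0,1,0],[0,0,0],-1],
  [[0,0.86,0],[0,0,0],-1],
  [[0,0,0],[0,0,0],-1],
  [[0,0,0],[0,0,0],-1],
  [[0,0,0],[0,0,0],1],
  [[0,0,0],[0,0,0],1],
  [[0,0,0],[0,0,0],1],
  [[0,0,0],[0,0,0],1],
  [[0,0,0],[0,0,0],1],
])

```text
time: 53.2
tool_pos: [0.6121, -0.188, 0.0189]
tool_rot: [-0.707, 0.707, -0.01, 0.011]
contact_force: [1.3, -1.1, 11.8]
gripper_width: 0.318
```

>>> drive_tool([
  [[0,0,0],[0,0,0],1],
  [[0,0,0],[0,0,0],1],
  [[0,-0.5,0],[0,0,0],1],
  [[0,-1,0],[0,0,0],1],
  [[0,-1,0],[0,0,0],1],
  [[0,-0.7,0],[0,0,0],1],
  [[0,0,0],[0,0,0],1],
  [[0,0,0],[0,0,0],1],
])

```text
time: 54.0
tool_pos: [0.611, -0.1875, 0.0975]
tool_rot: [0.707, -0.707, 0.01, -0.01]
contact_force: [-0.1, 0.2, -1.5]
gripper_width: 0.31
```

```bash
python3 go.py j -4 157 98
```

```text
t 54.0 tcp [ 611.  -187.5   97.5] jig [162.7 -53.1] F [-0.1  0.2 -1.5] w 26.4 j6 -0.38
turn y units 0.02 tilt 0.03 shift units x,y,z [-6.67 -0.02  8.41]
```

>>> drive_tool([
  [[-0.8,0,1],[0,0,0],1],
  [[-0.8,0,1],[0,0,0],1],
  [[-0.8,0,1],[0,0,0],1],
  [[-0.8,0,1],[0,0,0],1],
  [[-0.8,0,1],[0,0,0],1],
  [[-0.8,0,1],[0,0,0],1],
  [[-0.8,0,1],[0,0,0],1],
  [[-0.8,0,1],[0,0,0],1],
  [[-0.3,0,0.41],[0,0,0],1],
  [[0,1,0],[0,0,0],1],
  [[0,1,0],[0,0,0],1],
  [[0,0,0],[0,0,0],1],
])

```text
time: 55.2
tool_pos: [0.4462, 0.0277, 0.0433]
tool_rot: [0.707, -0.707, 0.014, -0.007]
contact_force: [-1.4, -0.4, -1.4]
gripper_width: 0.316
```

>>> drive_tool([
  [[0,0,0],[0,0,0],1],
  [[0,0,0],[0,0,0],1],
])

```text
time: 55.4
tool_pos: [0.451, 0.0271, 0.0488]
tool_rot: [-0.707, 0.707, -0.01, 0.011]
contact_force: [-0.4, -0.4, -0.7]
gripper_width: 0.313
```

```bash
python3 go.py j -4 157 30.9
```

```text
t 55.4 tcp [451.   27.1  48.8] jig [ -3.8 156.4] F [-0.4 -0.4 -0.7] w 26.6 j6 -0.08
turn y units 0.01 tilt 0.08 shift units x,y,z [-0.01  0.72  0.02]
```

>>> drive_tool([
  [[0,0.4,0],[0,0,0],1],
  [[0,0.3,0],[0,0,0],1],
  [[0,0,0],[0,0,0],1],
  [[0,0,0],[0,0,0],1],
])

```text
time: 55.8
tool_pos: [0.4506, 0.0273, 0.0305]
tool_rot: [-0.707, 0.707, -0.01, 0.011]
contact_force: [0.7, -0.6, 0.6]
gripper_width: 0.312
```

>>> drive_tool([
  [[0.07,0.02,-0.1],[0,0,0],1],
  [[0.06,0,-0.1],[0,0,0],1],
  [[0,0,0],[0,0,0],1],
  [[0,0,0],[0,0,0],1],
])

```text
time: 56.2
tool_pos: [0.4538, 0.0225, 0.0305]
tool_rot: [0.707, -0.707, 0.01, -0.011]
contact_force: [-0.8, 2.9, 5.7]
gripper_width: 0.314
```

```bash
python3 go.py j -0.3 150.5 30.9
```

```text
t 56.2 tcp [453.8  22.5  30.5] jig [ -0.9 152. ] F [-0.8  2.9  5.7] w 26.7 j6 -0.09
turn y units 0.01 tilt 0.07 shift units x,y,z [ 0.02 -0.02 -0.06]
```

>>> drive_tool([
  [[0.04,-0.01,-0.06],[0,0,0],1],
  [[0,0,0],[0,0,0],1],
  [[0,0,0],[0,0,0],1],
])

```text
time: 56.5
tool_pos: [0.4545, 0.0209, 0.0304]
tool_rot: [0.707, -0.707, 0.01, -0.011]
contact_force: [-0.8, 3.2, 5.7]
gripper_width: 0.314
```

>>> drive_tool([
  [[0.02,0,-0.06],[0,0,0],1],
  [[0,0,0],[0,0,0],1],
  [[0,0,0],[0,0,0],1],
])

```text
time: 56.8
tool_pos: [0.4546, 0.0205, 0.0304]
tool_rot: [0.708, -0.706, 0.011, -0.011]
contact_force: [-0.8, 6.5, 6.0]
gripper_width: 0.31
```

```bash
python3 go.py j -0.3 150.5 30.9
```

```text
t 56.8 tcp [454.6  20.5  30.4] jig [  0. 150.] F [-0.8  6.5  6. ] w 26.4 j6 -0.09
turn y units 0.01 tilt 0.16 shift units x,y,z [-0.01 -0.02  0.02]
```

>>> drive_tool([
  [[0,0,0],[0,0,0],-1],
  [[0,0,0],[0,0,0],-1],
  [[0,0,0],[0,0,0],-1],
  [[0,0,0],[0,0,0],-1],
  [[0,-1,0],[0,0,0],-1],
  [[0,-1,0],[0,0,0],-1],
  [[0,-1,0],[0,0,0],-1],
  [[0,0,1],[0,0,0],-1],
  [[0,0,1],[0,0,0],-1],
  [[0,0,1],[0,0,0],-1],
  [[0,0,1],[0,0,0],-1],
  [[0,0,0.2],[0,0,0],-1],
])

```text
time: 58.0
tool_pos: [0.4574, 0.1258, 0.1049]
tool_rot: [0.707, -0.707, 0.01, -0.009]
contact_force: [0.9, -0.0, -0.4]
gripper_width: 0.998
```

>>> drive_tool([
  [[0,0,0],[0,0,0],-1],
  [[0,0,0],[0,0,0],-1],
  [[0,0,0],[0,0,0],-1],
])

```text
time: 58.3
tool_pos: [0.4577, 0.1234, 0.105]
tool_rot: [-0.707, 0.707, -0.011, 0.011]
contact_force: [0.3, -0.3, -0.2]
gripper_width: 0.999
```

```bash
python3 go.py j 1 255.5 25; python3 casts.py; python3 look.py w7
python3 - <<'E'
import cv2,numpy as np
a=cv2.imread('pics/top_now.png'); cv2.imwrite('pics/c7.png',cv2.resize(a[275:335,230:460],None,fx=3.4,fy=3.4,interpolation=cv2.INTER_CUBIC))
E
```

```text
t 58.3 tcp [457.7 123.4 105. ] jig [-1.000e-01  2.529e+02] F [ 0.3 -0.3 -0.2] w 84.9 j6 0.14
turn y units 0.0 tilt 0.02 shift units x,y,z [0.04 3.2  0.1 ]
weight 354 [549.4 219.3] [46.2 48.1] 88.9 z 30.3
board 681 [485.2 430.3] [101.6  26.9] 88.6 z 49.1
t 58.4 tcp [457.7 123.4 105. ] jig [ -0.  252.9] F [ 0.1 -0.2  0.4] w 85.2 j6 0.14
buttons 170 [-17.9  19. ] [252.  255.7 258.9]
sleeve-height Y span [217.5 379.8]
dark [229.4 380. ]
```

View pics/c7.png

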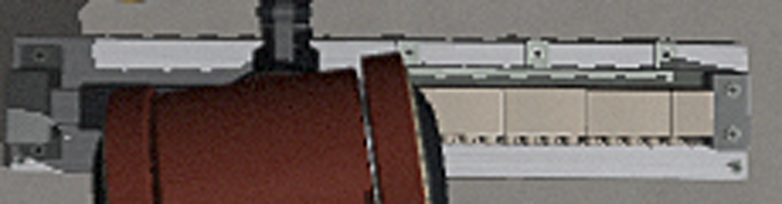

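The row is tight against the headstock (crop joints at x≈505, 587 and 672), beads to the front. Next I slide the jaw up one hole.

>>> drive_tool([
  [[0.04,1,0.1],[0,0,0],-1],
  [[0,1,0],[0,0,0],-1],
  [[0,0.8,0],[0,0,0],-1],
  [[0,0.35,0],[0,0,0],-1],
  [[0,0,0],[0,0,0],-1],
  [[0,0,0],[0,0,0],1],
  [[0,0,0],[0,0,0],1],
  [[0,0,0],[0,0,0],1],
  [[0,0,0],[0,0,0],1],
  [[0,0,0],[0,0,0],1],
  [[0,0,0],[0,0,0],1],
  [[0,0,0],[0,0,0],1],
])

```text
time: 59.6
tool_pos: [0.459, 0.1269, 0.0277]
tool_rot: [0.707, -0.707, 0.011, -0.011]
contact_force: [-4.1, -1.1, 7.7]
gripper_width: 0.29
```

>>> drive_tool([
  [[0,0,-0.25],[0,0,0],1],
  [[0,0,-0.25],[0,0,0],1],
  [[0,0,-0.25],[0,0,0],1],
  [[0,0,-0.25],[0,0,0],1],
  [[0,0,-0.04],[0,0,0],1],
  [[0,0,0],[0,0,0],1],
  [[0,0,0],[0,0,0],1],
])

```text
time: 60.3
tool_pos: [0.4581, 0.1018, 0.0277]
tool_rot: [0.708, -0.706, 0.011, -0.011]
contact_force: [-4.1, 4.5, 8.4]
gripper_width: 0.292
```

>>> drive_tool([
  [[0,0,-0.05],[0,0,0],1],
  [[0,0,0],[0,0,0],1],
  [[0,0,0],[0,0,0],1],
])

```text
time: 60.6
tool_pos: [0.4581, 0.1011, 0.0277]
tool_rot: [0.708, -0.706, 0.011, -0.011]
contact_force: [-3.4, 6.0, 8.1]
gripper_width: 0.296
```

```bash
python3 go.py j 1 230.5 25
```

```text
t 60.6 tcp [458.1 101.1  27.7] jig [  1.  230.6] F [-3.4  6.   8.1] w 25.1 j6 0.08
turn y units 0.0 tilt 0.2 shift units x,y,z [-0.    0.11 -0.  ]
```

```bash
python3 look.py w8; python3 -c "
import cv2;a=cv2.imread('pics/w8.png');cv2.imwrite('pics/c8.png',a[60:460,160:500])"
```

```text
t 60.6 tcp [458.1 101.1  27.7] jig [  1.  230.6] F [-3.4  6.   8.1] w 25.1 j6 0.08
buttons 235 [-14.   18.9] [251.8 257.  259.9]
sleeve-height Y span [197.3 337.1]
dark [205.3 337.1]
```

View pics/c8.png

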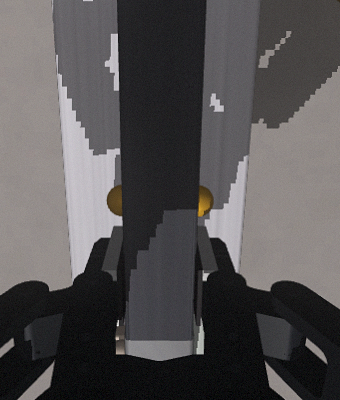

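Both buttons are out (crop (116,200) and (204,200)). I'll release and fetch the weight.

>>> drive_tool([
  [[0,0,0],[0,0,0],-1],
  [[0,0,0],[0,0,0],-1],
  [[0,0,0],[0,0,0],-1],
  [[0,0,0],[0,0,0],-1],
  [[0,-1,0],[0,0,0],-1],
  [[0,-1,0],[0,0,0],-1],
  [[0,-1,0],[0,0,0],-1],
  [[0,0,0],[0,0,0],-1],
  [[0,0,0],[0,0,0],-1],
])

```text
time: 61.55
tool_pos: [0.4582, 0.0994, 0.1015]
tool_rot: [0.707, -0.707, 0.01, -0.011]
contact_force: [-0.5, 0.4, -0.6]
gripper_width: 1.003
```

```bash
python3 look.py w9; python3 casts.py; python3 go.py w 549.4 219.3 105
```

```text
t 61.5 tcp [458.2  99.4 101.5] jig [  1.2 228.9] F [-0.5  0.4 -0.6] w 85.2 j6 0.08
buttons 203 [-18.   18.6] [251.8 255.5 259. ]
sleeve-height Y span [192.5 354.8]
dark [203.6 354.9]
weight 357 [549.4 219.4] [46.7 48. ] 88.5 z 30.2
board 685 [485.2 430. ] [101.1  28.3] 87.5 z 49.2
t 61.6 tcp [456.9  99.4  99.8] jig [-1.000e-01  2.289e+02] F [ 0.5  0.3 -0. ] w 85.0 j6 0.08
turn y units 0.01 tilt 0.14 shift units x,y,z [ 3.55 -0.21  4.91]
```

>>> drive_tool([
  [[0.7,0,1],[0,0,0],-1],
  [[0.7,0,1],[0,0,0],-1],
  [[0.7,0,1],[0,0,0],-1],
  [[0.7,0,1],[0,0,0],-1],
  [[0.75,0,0.91],[0,0,0],-1],
  [[0,0,0],[0,0,0],-1],
  [[0,0,0],[0,0,0],-1],
  [[0,0,0],[0,0,0],-1],
])

```text
time: 62.45
tool_pos: [0.549, 0.2188, 0.1]
tool_rot: [-0.707, 0.707, -0.011, 0.01]
contact_force: [-1.1, -0.3, 0.6]
gripper_width: 0.998
```

```bash
python3 go.py w 549.4 219.3 7
```

```text
t 62.5 tcp [549.  218.8 100. ] jig [ 88.3 351. ] F [-1.1 -0.3  0.6] w 84.8 j6 0.28
turn y units 0.01 tilt 0.15 shift units x,y,z [0.02 3.72 0.02]
```

>>> drive_tool([
  [[0,1,0],[0,0,0],-1],
  [[0,1,0],[0,0,0],-1],
  [[0,1,0],[0,0,0],-1],
  [[0,0.68,0],[0,0,0],-1],
  [[0,0,0],[0,0,0],-1],
  [[0,0,0],[0,0,0],1],
  [[0,0,0],[0,0,0],1],
  [[0,0,0],[0,0,0],1],
  [[0,0,0],[0,0,0],1],
  [[0,0,0],[0,0,0],1],
  [[0,0,0],[0,0,0],1],
  [[0,0,0],[0,0,0],1],
])

```text
time: 63.65
tool_pos: [0.5516, 0.22, 0.0116]
tool_rot: [0.707, -0.707, 0.009, -0.011]
contact_force: [-2.1, -0.4, 6.6]
gripper_width: 0.547
```

```bash
python3 go.py j 0 87 120
```

```text
t 63.6 tcp [551.6 220.   11.6] jig [ 90.9 352.4] F [-2.1 -0.4  6.6] w 46.5 j6 0.28
turn y units 0.02 tilt 0.16 shift units x,y,z [ -3.63  -4.34 -10.61]
```

>>> drive_tool([
  [[0,-0.5,0],[0,0,0],1],
  [[0,-1,0],[0,0,0],1],
  [[0,-1,0],[0,0,0],1],
  [[0,-1,0],[0,0,0],1],
  [[0,-0.8,-0.6],[0,0,0],1],
  [[-0.35,0,-1],[0,0,0],1],
  [[-0.35,0,-1],[0,0,0],1],
  [[-0.35,0,-1],[0,0,0],1],
  [[-0.35,0,-1],[0,0,0],1],
  [[-0.35,0,-1],[0,0,0],1],
  [[-0.35,0,-1],[0,0,0],1],
  [[-0.35,0,-1],[0,0,0],1],
])

```text
time: 64.85
tool_pos: [0.4823, 0.0306, 0.1165]
tool_rot: [-0.707, 0.707, -0.01, 0.01]
contact_force: [0.5, -0.2, -3.7]
gripper_width: 0.55
```

>>> drive_tool([
  [[-0.35,0,-1],[0,0,0],1],
  [[-0.35,0,-1],[0,0,0],1],
  [[-0.35,0,-1],[0,0,0],1],
  [[0,0.6,0],[0,0,0],1],
  [[0,0.6,0],[0,0,0],1],
  [[0,0,0],[0,0,0],1],
  [[0,0,0],[0,0,0],1],
  [[0,0,0],[0,0,0],1],
])

```text
time: 65.65
tool_pos: [0.4555, -0.0427, 0.0877]
tool_rot: [-0.707, 0.707, -0.01, 0.011]
contact_force: [0.3, 0.7, -4.5]
gripper_width: 0.549
```

```bash
python3 go.py j -0.3 87 63.6
```

```text
t 65.7 tcp [455.5 -42.7  87.7] jig [ 2.9 86.8] F [ 0.3  0.7 -4.5] w 46.6 j6 -0.23
turn y units 0.02 tilt 0.08 shift units x,y,z [-0.13  0.96  0.01]
```

>>> drive_tool([
  [[-0.13,0.4,0],[0,0,0],1],
  [[0,0.35,0],[0,0,0],1],
  [[0,0.1,0],[0,0,0],1],
  [[0,0,0],[0,0,0],1],
  [[0,0,0],[0,0,0],1],
])

```text
time: 66.15
tool_pos: [0.4518, -0.0426, 0.0655]
tool_rot: [0.707, -0.707, 0.01, -0.01]
contact_force: [-0.7, -0.4, -3.5]
gripper_width: 0.551
```

>>> drive_tool([
  [[0,0.08,0],[0,0,0],1],
  [[0,0,0],[0,0,0],1],
  [[0,0,0],[0,0,0],1],
])

```text
time: 66.45
tool_pos: [0.4519, -0.0427, 0.0637]
tool_rot: [-0.707, 0.707, -0.01, 0.01]
contact_force: [-0.1, -1.4, -4.4]
gripper_width: 0.55
```

```bash
python3 go.py j -0.3 87 63.6
```

```text
t 66.5 tcp [451.9 -42.7  63.7] jig [-0.7 86.7] F [-0.1 -1.4 -4.4] w 46.7 j6 -0.23
turn y units 0.02 tilt 0.02 shift units x,y,z [0.02 0.01 0.01]
```

>>> drive_tool([
  [[0,0.06,0],[0,0,0],1],
  [[0,0,0],[0,0,0],1],
  [[0,0,0],[0,0,0],1],
])

```text
time: 66.75
tool_pos: [0.4521, -0.0427, 0.0636]
tool_rot: [-0.707, 0.707, -0.01, 0.01]
contact_force: [-4.8, 1.3, 5.3]
gripper_width: 0.549
```

>>> drive_tool([
  [[0,0.04,0],[0,0,0],1],
  [[0,0,0],[0,0,0],1],
  [[0,0,0],[0,0,0],1],
])

```text
time: 67.05
tool_pos: [0.4522, -0.0428, 0.0635]
tool_rot: [0.707, -0.707, 0.011, -0.01]
contact_force: [-8.2, 1.8, 10.5]
gripper_width: 0.553
```

Contact with the row. I'll ease off slightly, release, rise and move clear to check.

>>> drive_tool([
  [[0,-0.06,0],[0,0,0],1],
  [[0,0,0],[0,0,0],1],
  [[0,0,0],[0,0,0],-1],
  [[0,0,0],[0,0,0],-1],
  [[0,0,0],[0,0,0],-1],
  [[0,0,0],[0,0,0],-1],
  [[0,-1,0],[0,0,0],-1],
  [[0,-1,0],[0,0,0],-1],
  [[0,-1,0],[0,0,0],-1],
  [[0,-1,0],[0,0,0],-1],
  [[0,-1,-1],[0,0,0],-1],
  [[0,0,-1],[0,0,0],-1],
])

```text
time: 68.25
tool_pos: [0.4526, -0.0937, 0.1922]
tool_rot: [-0.706, 0.708, -0.007, 0.012]
contact_force: [0.6, 0.0, -0.5]
gripper_width: 0.997
```

>>> drive_tool([
  [[0,0,-1],[0,0,0],-1],
  [[0,0,-1],[0,0,0],-1],
  [[0,0,-1],[0,0,0],-1],
  [[0,0,-1],[0,0,0],-1],
  [[0,0,-1],[0,0,0],-1],
  [[0,0,-1],[0,0,0],-1],
  [[0,0,-1],[0,0,0],-1],
  [[0,0,-1],[0,0,0],-1],
  [[0,0,-1],[0,0,0],-1],
  [[0,0,-1],[0,0,0],-1],
  [[0,0,0],[0,0,0],-1],
])

```text
time: 69.35
tool_pos: [0.4427, -0.3449, 0.1875]
tool_rot: [-0.707, 0.707, -0.011, 0.011]
contact_force: [0.4, 0.8, 0.4]
gripper_width: 0.997
```

```bash
python3 casts.py
python3 - <<'E'
from h import *
from go import O,ex,ey
f=cam('top'); P=cloud(f); img=f['img']; cv2.imwrite('pics/c9.png',np.vstack([cv2.resize(img[280:332,225:460],(799,177),interpolation=cv2.INTER_CUBIC),cv2.resize(img[150:350,120:470],(799,420))]))
Z=P[...,2]*1e3; D=P[...,:2]-O; X=D@ex*1e3; Y=D@ey*1e3
def pr(n,m):
    q=lambda a:np.round(np.percentile(a[m],[1,50,99]),1)
    if m.sum()>5: print(n,m.sum(),q(X),q(Y),q(Z))
pr('row',(Z>48)&(Z<55)&(abs(X)<25)&(Y>0)&(Y<183)); pr('knob',(Z>95)&(Y>0)&(Y<180)&(abs(X)<40)); pr('wbody',(Z>76)&(Z<90)&(Y>0)&(Y<180)&(abs(X)<40))
i=img.astype(int); pr('btn',(i[...,2]-i[...,0]>50)&(Y>240)&(Y<270)&(abs(X)<30)&(Z>20))
E
```

```text
board 686 [485.2 430.5] [101.1  28.3] 87.5 z 49.1
t 69.4 tcp [ 442.8 -343.5  187.3] jig [  -0.7 -214.2] F [ 0.8 -0.  -0.5] w 84.9 j6 -0.76
row 806 [-13.2   0.8  13.3] [  1.7 115.2 175.8] [48.6 52.  54.8]
knob 71 [-8.8 -0.7  8.6] [78.2 86.4 94.1] [ 95.6  98.6 103.1]
wbody 430 [-23.7   1.4  23. ] [ 63.5  88.5 110. ] [78.  81.9 85.6]
btn 16 [-16.2   1.2  18.5] [251.2 254.9 259.1] [43.8 46.6 50.4]
```

View pics/c9.png

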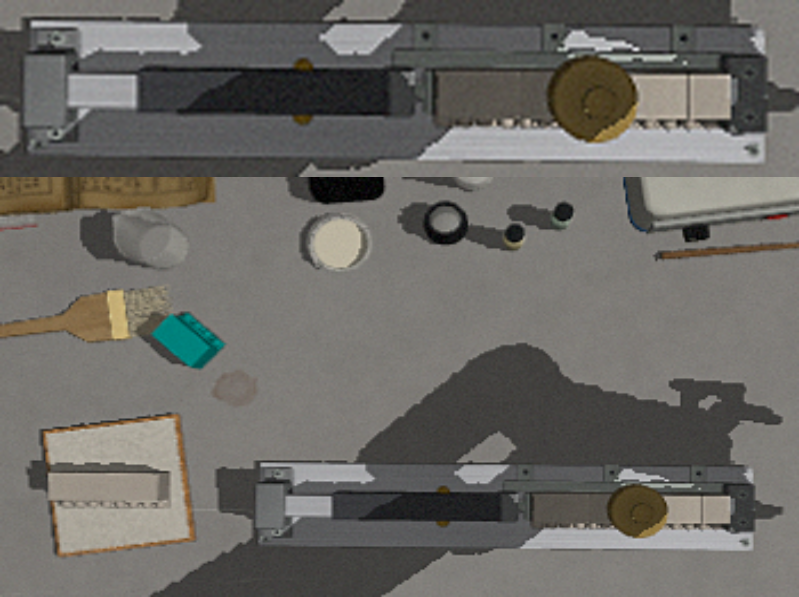

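The picture shows the row clamped, both buttons out at (303,65) and (303,117), and the weight centred on the row at (593,98). The finished length is on the board at (108,487). The vials, loupe and turquoise piece are where they started. I'm handing in.

```bash
python3 -c "
from plant import manip
print(manip.job_done())"
```

```text
the job is handed in; nothing more can be done
None
```

The job is done and handed in at about 69 s; no verdict was reported.

**What I did:** I set the weight aside and opened the jaw four holes. The finished length went onto the cork board. I then laid the four casts on the table (one 25 mm, three 50 mm, beads to the front) against the headstock and fence, and slid the jaw up one hole. Last, the weight went back on the row.

**Last checks, from the top and wrist cameras:**

| Item | Reading |
|---|---|
| Row of casts | Spans about y 2–176 mm, within about 1 mm of the centre line, tops at 52 mm |
| Buttons | Both visibly out, reaching about 16–18 mm from the axis at y = 255 mm |
| Sleeve | Moved 25 mm, so jaw about 0.025, which should press the shoe in about 5 mm |
| Weight | Upright, within about 1 mm of the middle line |
| Finished length | Upright on the board, under 1 mm from its middle |
| Vials, loupe, turquoise piece | Looked undisturbed in the last picture |

No check failed. I could not measure the shoe travel or the force on the headstock directly. I inferred both from the jaw position and the 6 N reading while closing.

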